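# Unpack the gear set onto its storage rack

## Task

The three spur gears have come back packed in two stacks on the plywood carrier, with spacer plates on the lower gears. Put each gear on the rack, hub up, over the post of the seat disc that has its own diameter, and pile both spacer plates on the low flanged post that stands by itself. Lower every gear until it lies flat on its seat, without dropping it or tipping it over.

Things in the scene. Friction and masses are not known exactly. Their poses are not given: they have to be found in the camera images.
- gear_large: Loose steel spur gear, 52 teeth, the largest of the three: toothed disc 108 mm across, 10 mm thick; on top a round hub, 34 mm across and 18 mm high, to grip it by; 22 mm bore right through; under 0.8 kg. Origin: bore axis, underside of the disc; z up, hub up. Starts as bottom item on either carrier post, underside 18 mm above the worktop, a plate lying on its hub; the rim shows round the plate.
- gear_medium: Loose steel spur gear, 40 teeth, the middle one: toothed disc 84 mm across, 10 mm thick; on top a round hub, 34 mm across and 18 mm high, to grip it by; 22 mm bore right through; under 0.8 kg. Origin: bore axis, underside of the disc; z up, hub up. Starts as bottom item on either carrier post, underside 18 mm above the worktop, a plate lying on its hub; the rim shows round the plate.
- gear_small: Loose steel spur gear, 22 teeth, the smallest: toothed disc 48 mm across, 10 mm thick; on top a round hub, 34 mm across and 18 mm high, to grip it by; 22 mm bore right through; under 0.8 kg. Origin: bore axis, underside of the disc; z up, hub up. Starts as top item of one carrier stack, on a plate, underside 52 mm above the worktop.
- plate_1: Loose brown wooden spacer plate, one of two alike: 56 mm along its x, 78 mm along its y, 6 mm thick, 22 mm hole in the middle; 30 g. Origin: centre of its underside, z up. Starts on the hub of one of the two lower gears, underside 46 mm above the worktop, the carrier post through its hole; the small gear stands on this one.
- plate_2: Loose brown wooden spacer plate, one of two alike: 56 mm along its x, 78 mm along its y, 6 mm thick, 22 mm hole in the middle; 30 g. Origin: centre of its underside, z up. Starts on the hub of one of the two lower gears, underside 46 mm above the worktop, the carrier post through its hole; nothing lies on this one.
- seat_large: Fixed seat for the large gear: black disc 108 mm across, 6 mm thick, with an upright 11 mm steel post, tip tapered, ending 34 mm above the disc. The three seats stand in a row along their y, 112 mm apart in any order, on an aluminium rack bed (344 x 110 mm, 20 mm high). Origin: centre of the disc's underside, 20 mm above the worktop, z up; the gear comes to rest 6 mm above it.
- seat_medium: Fixed seat for the medium gear: black disc 84 mm across, 6 mm thick, with an upright 11 mm steel post, tip tapered, ending 34 mm above the disc. The three seats stand in a row along their y, 112 mm apart in any order, on an aluminium rack bed (344 x 110 mm, 20 mm high). Origin: centre of the disc's underside, 20 mm above the worktop, z up; the gear comes to rest 6 mm above it.
- seat_small: Fixed seat for the small gear: black disc 48 mm across, 6 mm thick, with an upright 11 mm steel post, tip tapered, ending 34 mm above the disc. The three seats stand in a row along their y, 112 mm apart in any order, on an aluminium rack bed (344 x 110 mm, 20 mm high). Origin: centre of the disc's underside, 20 mm above the worktop, z up; the gear comes to rest 6 mm above it.
- plate_post: Fixed flanged steel post for the spacer plates, standing by itself: waisted foot 42 mm across and 30 mm high, on whose 38 mm wide top the plates rest; from it an 11 mm upright post, tip tapered, ending 66 mm above the worktop. Origin: centre of the foot on the worktop, z up.
- carrier: Fixed plywood carrier, 130 mm along its x, 300 mm along its y, top 18 mm above the worktop. Two upright 11 mm steel posts at y = +65 and -65 mm, tips tapered, end 73 mm above the worktop, one through each stack. Origin: centre of its underside on the worktop, z up.
Not all that is in view belongs to the job. Leave any red or white look-alike of the plate_1 alone.

How it is judged:
By the outcome, as a careful person would: the job done as asked, in the order asked, and still so for the second after the job is handed in, with the robot touching nothing.
It also fails if it takes over 128 s, if anything falls off the work surface, if the arm or the gripper's body presses on something with over 40 N, if the wrist force passes 120 N, or if a joint passes its speed limit or range.

## Robot

A 6-joint arm with a two-finger parallel gripper is mounted at the origin on a cart in front of the work surface, level with it; the furniture and walls round the work are solid. World frame = base frame: x ahead of the robot, y to its left, z up, the work surface at z = 0. Lengths are in m, angles in degrees, forces in N, time in s.
With the tool pointing down it reaches from about 0.375 to 0.9 m from the base axis. Payload 3.1 kg.
Tool frame: the origin (TCP) lies on the centre line of the jaws, within the pads' length; the fingertips stand 22 mm ahead of it and the grasp point (between the pads) lies 3 mm ahead of it; y points along the fingers, z is the direction in which the jaws open and shut, and the axes are right-handed (so a half turn about y gives the same grasp; the last joint's range is limited). The gripper opens to 87 mm and grips with 3 to 60 N. Pads are 19 mm wide; open, the fingers measure 117 mm over their backs; the gripper's body (75 mm by 190 mm) begins 51 mm behind the grasp point.
Start: joints at [63.856, 30.224, 82.088, -0, 67.689, -10.227], TCP at [0.171, 0.601, 0.245] pointing down, gripper open.
Joint ranges: [-176.69, 176.69], [-43.24, 126.21], [12.49, 139.97], [-82, 262], [0, 151.66], [-163.58, 163.58]. Speed limits (degrees/s): [159.86, 159.86, 180, 180, 180, 180].

## Interface

Orientations are given as a 3x3 rotation matrix whose columns are the frame's x, y, z axes.
In Python, from rig import bot gives the robot as it stands.
- The arm moves only by the tool jog_arm, never from a script. Its argument "motion" is one flat list of numbers, 6 for each row, row after row: the shift along the tool's x, y, z in mm, then the turn, a rotation vector about the tool's x, y, z in degrees. A call has 1 to 20 rows; each row is the pose to reach, as a shift and turn from the pose commanded when the call began, along the tool's axes at that moment; what a row does not reach only later rows make up. A row lasts 1/8 s, in which the tool goes at most 62.5 mm and 10.7 degrees, less where a joint would pass 70% of its speed; a pose out of reach is approached as far as the arm can. A call with a gripper value outside its range is refused whole. "gripper" is the opening, from 0 (shut) to 1 (fully open), set as the call begins (left out, the last holds). The fingers move at their own pace and stop on an object; the grip force is fixed at half the most. Time passes only in rows, so rows that repeat a pose let the fingers close. It gives the time, the measured TCP pose, the force and the opening at its end, in the units of the state.
- bot.read_state(): the state, without advancing time (a new reading comes with each control period).
- bot.capture(name): name is "side" or "top"; returns (picture, depth): 400x640x3 uint8, red, green, blue; 400x640 float32, m along the optical axis (not along the pixel's ray), 0 where there is no reading.
- bot.get_calibration(name): a dict with "mtx" (3x3 intrinsics, pixels), "pose" (4x4, takes a point from camera to world coordinates). Camera axes: x right, y up, looking along -z (the intrinsics and any distortion apply to the point x, -y, -z); pixel columns grow to the right and rows downward; lengths in m; the calibration is good to about 2 mm. A picture is of the moment at which its call begins. get_calibration takes no time and is no camera call.
- bot.hand_in(): hands the job in, once; it reports no verdict.
The state is a dict: "time_s": time; "joint_positions": joint angles; "qvel": joint speeds; "tau": joint torques, N m; "position": TCP position; "tcp_rot": TCP orientation; "force": force on the tool from outside, world axes, zero at the start; "moment": the same for the moment, N m; "opening": opening from 0.0 (shut) to 1.0 (fully open).
Only numpy, scipy, OpenCV 4.12 (cv2) and the standard library are available. Lean on these libraries where they do the work, as an engineer would, in place of code of your own. Each camera call takes 0.05 s, during which the arm holds its last target.

## Working session

There is one attempt and no reset: what is moved stays moved. The work goes in short steps, Python scripts to look and compute and a tool call to move; the robot and the scene stay as the last step left them, time stands still between calls to the robot, and variables do not carry over. Pictures are saved under pics/ and viewed, and the job is handed in when it is done.

Besides the shell and the picture viewer there is one more tool, called after "Call:" as a command line: name --argument value ..., lists and objects as JSON in quotes. jog_arm: Moves the arm, as the interface text tells. Its arguments: {"type":"object","properties":{"motion":{"type":"array","items":{"type":"number"}},"gripper":{"type":"number"}},"required":["motion"]}

```bash
ls; mkdir -p pics
python3 - <<'E'
from rig import bot
import cv2,numpy as np
s=bot.read_state();print(s)
for n in ("side","top"):
    p,d=bot.capture(n); c=bot.get_calibration(n); print(n,c)
    cv2.imwrite(f"pics/{n}0.png",p[:,:,::-1]); np.save(f"pics/{n}0.npy",d)
E
```

```text
pics
{'time_s': 0.0, 'joint_positions': array([ 6.38562064e+01,  3.02798833e+01,  8.21556169e+01, -2.58131204e-04,
        6.76897686e+01, -1.02256272e+01]), 'qvel': array([ 0.05376481,  0.00714816, -0.01343936, -0.06206359,  0.04085969,
        0.04077463]), 'tau': array([ 7.97938246e-04, -4.40037882e+01, -1.76595819e+01,  6.33594836e-02,
        5.82655391e-02, -1.84570040e-04]), 'position': array([0.17106479, 0.60042414, 0.24356603]), 'tcp_rot': array([[ 9.61654684e-01, -9.59620593e-04,  2.74261457e-01],
       [-2.74262867e-01, -1.96450481e-03,  9.61652755e-01],
       [-3.84033834e-04, -9.99997610e-01, -2.15236355e-03]]), 'force': array([ 0.44394691, -0.13466921, -0.21207267]), 'moment': array([ 0.01679286, -0.01143708,  0.00192084]), 'opening': 0.9979986151324464}
side {'mtx': array([[371.90429245,   0.        , 318.47036286],
       [  0.        , 371.90429245, 202.05739196],
       [  0.        ,   0.        ,   1.        ]]), 'pose': array([[ 0.98665341,  0.10387596, -0.12539872,  0.35177025],
       [-0.16159294,  0.5296963 , -0.83265212, -1.1047217 ],
       [-0.0200693 ,  0.8418026 ,  0.53941228,  0.75849486],
       [ 0.        ,  0.        ,  0.        ,  1.        ]])}
top {'mtx': array([[387.5390662 ,   0.        , 321.44057546],
       [  0.        , 387.5390662 , 205.8701348 ],
       [  0.        ,   0.        ,   1.        ]]), 'pose': array([[ 1.63376433e-02,  9.84831503e-01, -1.72742560e-01,
         3.65331459e-01],
       [-9.99861621e-01,  1.66333670e-02,  2.64447335e-04,
        -9.14322251e-02],
       [ 3.13372648e-03,  1.72714336e-01,  9.84966973e-01,
         1.12150122e+00],
       [ 0.00000000e+00,  0.00000000e+00,  0.00000000e+00,
         1.00000000e+00]])}
```

View pics/top0.png

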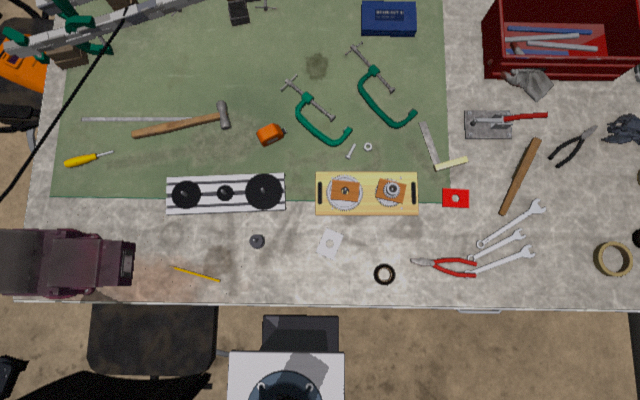

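View pics/side0.png

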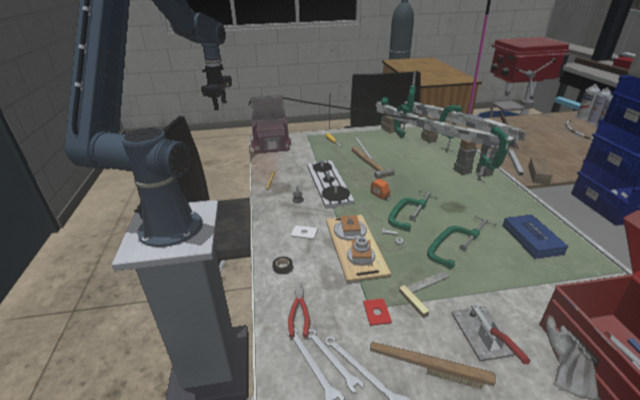

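Run:
```python
import cv2
a=cv2.imread("pics/top0.png");b=cv2.imread("pics/side0.png")
cv2.imwrite("pics/top0c.png",cv2.resize(a[160:265,155:425],None,fx=2.95,fy=2.95,interpolation=cv2.INTER_CUBIC))
cv2.imwrite("pics/side0c.png",cv2.resize(b[150:290,260:420],None,fx=4,fy=4,interpolation=cv2.INTER_CUBIC))
```

```text
(no output)
```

View pics/top0c.png

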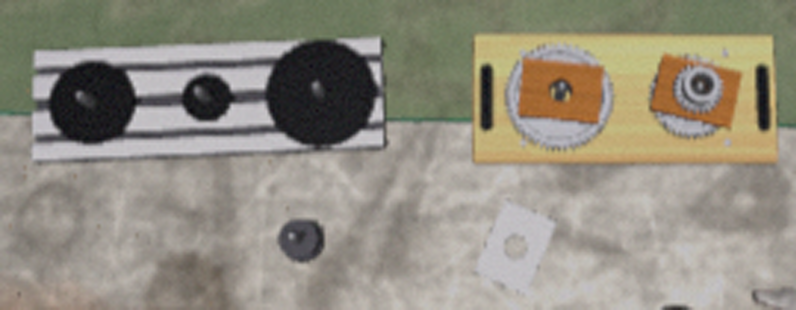

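View pics/side0c.png

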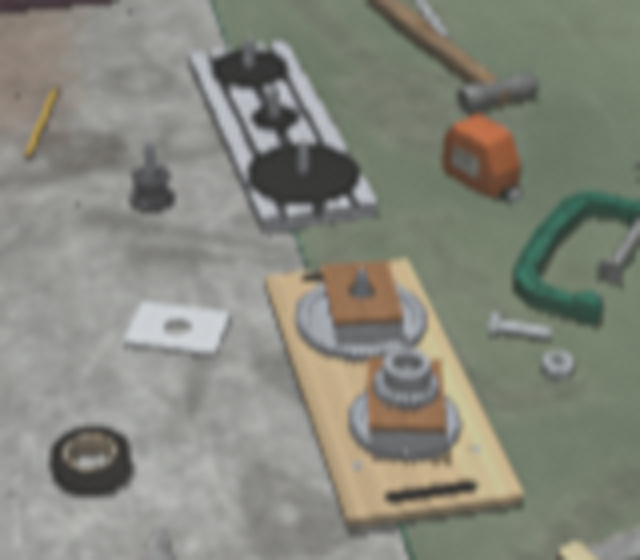

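```bash
cat > h.py <<'E'
import numpy as np,cv2
from rig import bot
def ray(n,uv,z):
    c=bot.get_calibration(n);K=c["mtx"];T=c["pose"];uv=np.atleast_2d(np.asarray(uv,float))
    d=np.c_[(uv[:,0]-K[0,2])/K[0,0],-(uv[:,1]-K[1,2])/K[1,1],-np.ones(len(uv))]@T[:3,:3].T
    o=T[:3,3]; return o+d*((z-o[2])/d[:,2])[:,None]
def pix(n,P):
    c=bot.get_calibration(n);K=c["mtx"];T=c["pose"]
    q=(np.atleast_2d(P)-T[:3,3])@T[:3,:3]
    return np.c_[K[0,0]*q[:,0]/-q[:,2]+K[0,2],K[1,1]*-q[:,1]/-q[:,2]+K[1,2]]
def rect(n,m,z,amin=30):
    """contours of mask cast on plane z: min-area rect and circle-equivalent"""
    out=[]
    for c in cv2.findContours(m,cv2.RETR_EXTERNAL,cv2.CHAIN_APPROX_NONE)[0]:
        if cv2.contourArea(c)<amin: continue
        w=(ray(n,c[:,0],z)[:,:2]*1000).astype(np.float32)
        out.append((w,cv2.minAreaRect(w),cv2.fitEllipse(w),cv2.contourArea(w)))
    return out
E
python3 - <<'E'
from h import *
for n,(x0,x1,y0,y1) in {"top":(160,290,170,250),"side":(280,360,150,215)}.items():
    p=cv2.imread(f"pics/{n}0.png"); r=np.zeros(p.shape[:2],np.uint8); r[y0:y1,x0:x1]=255
    v=p.max(2)
    m=((v<50)&(r>0)).astype(np.uint8)
    m=cv2.morphologyEx(m,cv2.MORPH_OPEN,np.ones((4,4),np.uint8))
    for w,R,e,A in rect(n,m,.026): print(n,"dark",np.round(e,1) if 0 else [np.round(q,1) for q in e],"rect",[np.round(q,1) for q in R],round(A))
for n,(x0,x1,y0,y1) in {"top":(310,425,165,220),"side":(325,400,205,290)}.items():
    p=cv2.imread(f"pics/{n}0.png"); r=np.zeros(p.shape[:2],np.uint8); r[y0:y1,x0:x1]=255
    h=cv2.cvtColor(p,cv2.COLOR_BGR2HSV)
    m=cv2.inRange(h,(5,130,60),(15,255,255))&r
    for w,R,e,A in rect(n,m,.052): print(n,"brown rect",[np.round(q,1) for q in R],round(A))
    m=cv2.inRange(h,(17,60,60),(35,255,255))&r
    for w,R,e,A in rect(n,m,.018): print(n,"carrier rect",[np.round(q,1) for q in R],round(A))
p=cv2.imread("pics/top0.png")
m=np.zeros(p.shape[:2],np.uint8); m[228:252,245:270]=(p.max(2)[228:252,245:270]<95); print("post")
for w,R,e,A in rect("top",m,.03): print([np.round(q,1) for q in e],round(A))
E
```

```text
top dark [array([587.9, 184.1]), array([37.8, 42. ]), np.float64(21.9)] rect [array([587.6, 184. ]), array([37.9, 40.5]), np.float64(47.7)] 1000
top dark [array([581.7, 296.6]), array([76.4, 79.3]), np.float64(158.4)] rect [array([581.4, 297.3]), array([73.5, 78.4]), np.float64(1.0)] 4718
top dark [array([595.3,  73.8]), array([100.2, 101.2]), np.float64(169.4)] rect [array([595.7,  73.4]), array([100.3, 101.3]), np.float64(1.0)] 7931
top brown rect [array([ 598.2, -156.8]), array([75.7, 53.7]), np.float64(84.8)] 3681
top brown rect [array([ 600.3, -285.7]), array([76.4, 55.2]), np.float64(77.8)] 1743
top carrier rect [array([ 599.7, -220.6]), array([130.8, 302.2]), np.float64(1.0)] 38308
side carrier rect [array([ 596.7, -220.2]), array([128.8, 311.4]), np.float64(1.1)] 16370
post
[array([453.2,  87.7]), array([36.6, 40.5]), np.float64(172.2)] 1146
```

Run:
```python
from h import *
t=np.linspace(0,2*np.pi,60)
def C(x,y,z,r): return np.c_[x+r*np.cos(t),y+r*np.sin(t),0*t+z]/1000
cs=[C(581.6,297,26,42),C(588.5,185.2,26,24),C(595.3,73.7,26,54),C(453.2,87.7,30,19),C(453.2,87.7,66,2),C(598.6,-156,28,54),C(600.5,-285.6,28,42),C(600.5,-285.6,80,17),C(600.5,-285.6,80,11),C(598.6,-156,73,3),C(581.6,297,60,2),C(588.5,185.2,60,2),C(595.3,73.7,60,2)]
for n,(x0,x1,y0,y1),f in (("top",(155,425,160,265),2.95),("side",(260,420,150,290),4)):
    a=cv2.imread(f"pics/{n}0.png")[y0:y1,x0:x1]; a=cv2.resize(a,None,fx=f,fy=f,interpolation=cv2.INTER_CUBIC)
    for c in cs:
        q=(pix(n,c)-[x0,y0]+.5)*f; cv2.polylines(a,[q.round().astype(int)],True,(0,0,255),1)
    cv2.imwrite(f"pics/{n}ov.png",a)
```

```text
(no output)
```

View pics/topov.png

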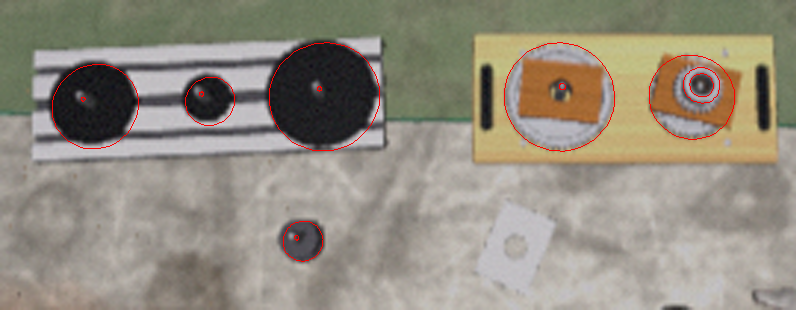

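View pics/sideov.png

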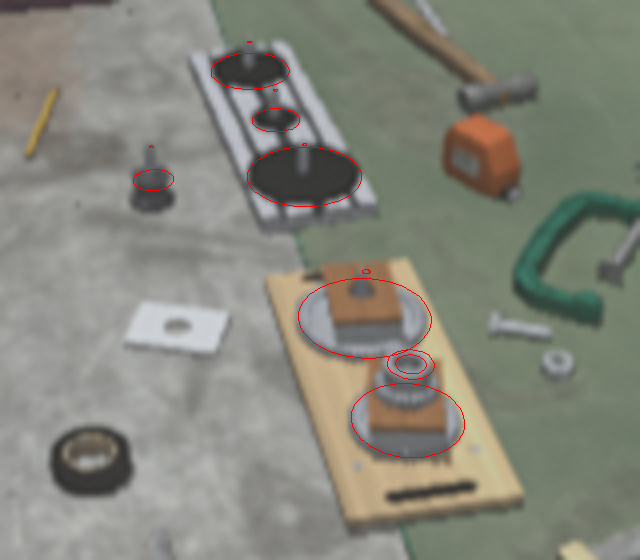

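Run:
```python
from h import *
for n,(x0,x1,y0,y1) in {"top":(160,290,170,250),"side":(280,360,150,215)}.items():
  for th in (50,75):
    p=cv2.imread(f"pics/{n}0.png"); r=np.zeros(p.shape[:2],np.uint8); r[y0:y1,x0:x1]=255
    m=((p.max(2)<th)&(r>0)).astype(np.uint8)
    m=cv2.morphologyEx(m,cv2.MORPH_OPEN,cv2.getStructuringElement(cv2.MORPH_ELLIPSE,(7,7) if n=="top" else (5,5)))
    for w,R,e,A in rect(n,m,.026): print(n,th,"dark",[np.round(q,1) for q in e],"rect",[np.round(q,1) for q in R],round(A))
```

```text
top 50 dark [array([591.4, 180. ]), array([25.4, 37.3]), np.float64(87.9)] rect [array([591.8, 179.1]), array([25.4, 38.3]), np.float64(85.4)] 654
top 50 dark [array([584.6, 299.6]), array([75.9, 79.6]), np.float64(160.7)] rect [array([584.6, 299.7]), array([79.4, 77.1]), np.float64(67.4)] 4724
top 50 dark [array([598.2,  77. ]), array([100. , 101.6]), np.float64(175.9)] rect [array([598. ,  77.2]), array([101.8, 100.8]), np.float64(72.4)] 7949
top 75 dark [array([589. , 184.6]), array([34.8, 44.9]), np.float64(43.0)] rect [array([587.8, 184.5]), array([35.3, 42.4]), np.float64(53.4)] 1124
top 75 dark [array([584.6, 299.4]), array([78.6, 81.7]), np.float64(1.6)] rect [array([584.1, 299.9]), array([80.4, 80.6]), np.float64(64.8)] 5012
top 75 dark [array([597.9,  76.8]), array([102.1, 104.5]), np.float64(177.2)] rect [array([598. ,  76.9]), array([104.2, 104.5]), np.float64(24.0)] 8353
side 75 dark [array([595.1,  76. ]), array([93.8, 99.3]), np.float64(105.3)] rect [array([594.9,  77. ]), array([100. ,  97.3]), np.float64(33.5)] 6689
side 75 dark [array([581.6, 297.9]), array([68.5, 72.9]), np.float64(64.7)] rect [array([581.6, 298.3]), array([74.4, 69.5]), np.float64(78.5)] 3295
```

Run:
```python
from h import *
d=np.load("pics/top0.npy");c=bot.get_calibration("top");K=c["mtx"];T=c["pose"]
v,u=np.mgrid[0:400,0:640]
q=np.stack([(u-K[0,2])/K[0,0]*d,-(v-K[1,2])/K[1,1]*d,-d],-1)@T[:3,:3].T+T[:3,3]
for r in ((0,140,225,300),(0,60,225,300),(60,140,225,300)):
    s=q[r[2]:r[3],r[0]:r[1]].reshape(-1,3); s=s[(s[:,2]>.03)]
    print(r,s.min(0),s.max(0))
m=(q[:,:,2]>.1)&(q[:,:,0]>.2)&(abs(q[:,:,1])<.7)&(d>0)
n,l,st,ce=cv2.connectedComponentsWithStats(m.astype(np.uint8))
for i in range(1,n):
    if st[i,4]>20: s=q[l==i]; print(st[i],s.min(0).round(2),s.max(0).round(2))
```

```text
(0, 140, 225, 300) [ 0.29663139 -0.09143223  0.03045574] [0.4689248  0.69921513 1.12150122]
(0, 60, 225, 300) [ 0.30088498 -0.09143223  0.10405439] [0.46883487 0.69921513 1.12150122]
(60, 140, 225, 300) [ 0.29663139 -0.09143223  0.03045574] [0.4689248  0.61273983 1.12150122]
[   0    0  205  202 4058] [0.53 0.25 0.1 ] [1.14 0.7  0.2 ]
[106   0  23   5  70] [1.13 0.49 0.1 ] [1.15 0.54 0.12]
[227   0  17   6  74] [1.14 0.15 0.1 ] [1.15 0.19 0.12]
[494   0  49  65 862] [ 0.97 -0.7   0.1 ] [ 1.17 -0.59  0.14]
[   0  228  129   68 7413] [0.3  0.41 0.1 ] [0.47 0.7  0.2 ]
```

Call:
jog_arm --motion '[328,0,-367,0,43,0,328,0,-367,0,43,0,328,0,-367,0,43,0,328,0,-367,0,43,0,328,0,-367,0,43,0,328,0,-367,0,43,0,328,0,-367,0,43,0,328,0,-367,0,43,0,656,0,-734,0,86,0,656,0,-734,0,86,0,656,0,-734,0,86,0,656,0,-734,0,86,0,656,0,-734,0,86,0,656,0,-734,0,86,0,656,0,-734,0,86,0,656,0,-734,0,86,0,656,0,-734,0,86,0,656,60,-734,0,86,0,656,100,-734,0,86,0,656,100,-734,0,86,0]' --gripper 0.75

```text
time_s: 2.6
position: [0.5978, -0.2817, 0.1407]
tcp_rot: [[-0.206, -0.009, 0.979], [-0.979, 0.006, -0.206], [-0.004, -1.0, -0.01]]
force: [0.5, 0.3, 0.9]
opening: 0.748
```

```bash
cat >> h.py <<'E'
def snap(tag,side=(260,420,150,290),top=(155,425,160,265)):
    for n,(x0,x1,y0,y1) in (("top",top),("side",side)):
        p,d=bot.capture(n); cv2.imwrite(f"pics/{n}{tag}.png",p[:,:,::-1]); np.save(f"pics/{n}{tag}.npy",d)
        f=min(790/(x1-x0),590/(y1-y0))
        cv2.imwrite(f"pics/{n}{tag}c.png",cv2.resize(np.ascontiguousarray(p[y0:y1,x0:x1,::-1]),None,fx=f,fy=f,interpolation=cv2.INTER_CUBIC))
def to(x,y,z,zang=None):
    """shift (mm) in tool axes and turn to put TCP at x,y,z mm"""
    s=bot.read_state();R=s["tcp_rot"];p=s["position"]*1000
    print("t",round(s["time_s"],2),"pos",p.round(1),"zang",np.degrees(np.arctan2(R[1,2],R[0,2])).round(1),"tilt y",R[:,1].round(3),"F",s["force"].round(1),"open",round(s["opening"]*87,1),"j",s["joint_positions"].round(0))
    d=np.array([x,y,z])-p
    print("shift",(R.T@d).round(1), "turn y",None if zang is None else -(zang-np.degrees(np.arctan2(R[1,2],R[0,2]))).round(1))
E
python3 - <<'E'
from h import *
snap("1")
to(600.5,-285.6,86.5,-12)
E
```

```text
t 2.7 pos [ 601.2 -284.2  145.3] zang -11.9 tilt y [ 0. -0. -1.] F [-0.5  0.2  1. ] open 65.2 j [-35.  40.  81.   0.  59. -23.]
shift [ 1.5 58.8 -0.4] turn y 0.1
```

View pics/side1c.png

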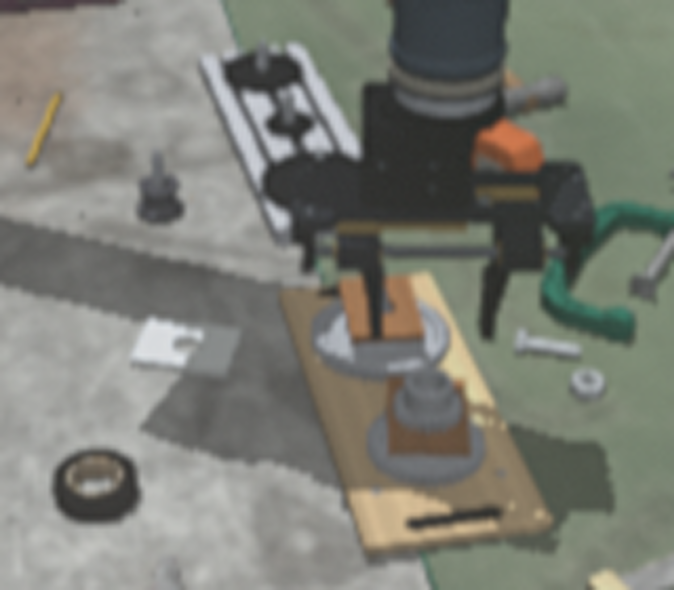

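Call:
jog_arm --motion '[1,20,0,0,0,0,1,40,0,0,0,0,1,52,0,0,0,0,1,58,0,0,0,0,1,58,0,0,0,0,1,58,0,0,0,0]'

```text
time_s: 3.45
position: [0.6011, -0.286, 0.087]
tcp_rot: [[-0.207, 0.001, 0.978], [-0.978, -0.001, -0.207], [0.0, -1.0, 0.001]]
force: [1.1, -0.1, -0.1]
opening: 0.748
```

Call:
jog_arm --motion '[0,0,0,0,0,0,0,0,0,0,0,0,0,0,0,0,0,0,0,0,0,0,0,0,0,0,0,0,0,0,0,0,0,0,0,0]' --gripper 0.2

```text
time_s: 4.2
position: [0.6005, -0.2856, 0.0866]
tcp_rot: [[-0.206, -0.001, 0.978], [-0.978, 0.0, -0.206], [-0.0, -1.0, -0.001]]
force: [-1.1, -0.1, 1.0]
opening: 0.366
```

Call:
jog_arm --motion '[0,-10,0,0,0,0,0,-30,0,0,0,0,0,-60,0,0,0,0,0,-80,0,0,0,0,0,-80,0,0,0,0,0,-80,0,0,0,0]'

```text
time_s: 4.95
position: [0.6003, -0.2855, 0.1665]
tcp_rot: [[-0.206, -0.0, 0.978], [-0.978, 0.0, -0.206], [-0.0, -1.0, -0.001]]
force: [0.0, 0.7, -1.8]
opening: 0.372
```

Run:
```python
from h import *
snap("2")
to(590.3,187.8,166.5,16)
```

```text
t 5.05 pos [ 600.  -285.2  165.5] zang -11.9 tilt y [-0.002  0.001 -1.   ] F [-1.  -0.3 -2.6] open 31.8 j [-35.  38.  80.   0.  62. -23.]
shift [-4.608e+02 -4.000e-01 -1.072e+02] turn y -27.9
```

View pics/side2c.png

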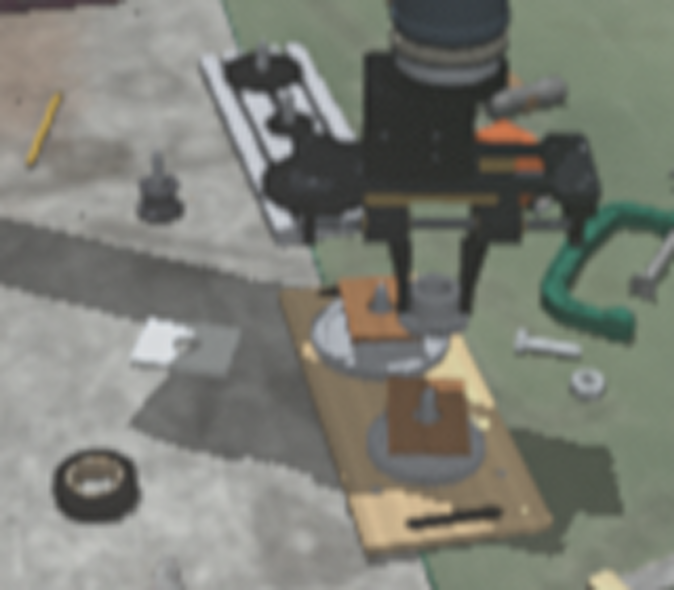

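Run:
```python
from h import *
a=cv2.imread("pics/side2.png")
for z in (.159,):
  q=pix("side",np.array([[.600,-.285,z],[.600,-.285,.131],[.600,-.285,z+.005]])); print(q,(q+.5-[260,150])*4.214)
x0,x1,y0,y1=340,390,200,240
b=cv2.resize(a[y0:y1,x0:x1],None,fx=15,fy=15,interpolation=cv2.INTER_CUBIC)
t=np.linspace(0,2*np.pi,60)
for z,r in ((159,17),(159,11),(141,24),(131,24)):
    P=np.c_[600+r*np.cos(t),-285.2+r*np.sin(t),0*t+z]/1000
    cv2.polylines(b,[((pix("side",P)+.5-[x0,y0])*15).astype(int)],True,(0,0,255),1)
cv2.imwrite("pics/z2.png",b)
```

```text
[[363.11374648 218.07607224]
 [362.6715228  226.1776054 ]
 [363.194074   216.60447288]] [[436.62832767 288.9795684 ]
 [434.76479706 323.11942917]
 [436.96682786 282.77824872]]
```

View pics/z2.png

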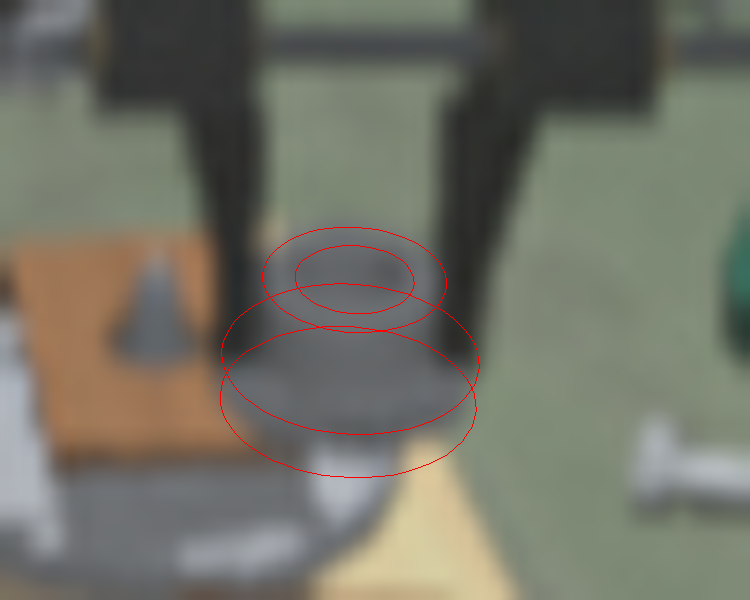

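```bash
cat >> h.py <<'E'
def cloud(n,tag):
    d=np.load(f"pics/{n}{tag}.npy");c=bot.get_calibration(n);K=c["mtx"];T=c["pose"]
    v,u=np.mgrid[0:400,0:640]
    return np.stack([(u-K[0,2])/K[0,0]*d,-(v-K[1,2])/K[1,1]*d,-d],-1)@T[:3,:3].T+T[:3,3]
E
python3 - <<'E'
from h import *
q=cloud("side","2")
for v in range(212,236): print(v,(q[v,362]*1000).round(0),(q[v,367]*1000).round(0))
E
```

```text
212 [671. -32.   2.] [689. -35.   1.]
213 [670. -37.   1.] [688. -40.   1.]
214 [667. -48.   4.] [684. -53.   5.]
215 [ 601. -270.  159.] [683. -57.   4.]
216 [ 600. -272.  157.] [ 613. -277.  159.]
217 [ 601. -272.  154.] [ 611. -285.  161.]
218 [ 600. -273.  151.] [ 611. -286.  159.]
219 [ 601. -271.  146.] [ 609. -291.  159.]
220 [ 600. -275.  145.] [ 608. -297.  160.]
221 [ 593. -298.  159.] [ 608. -298.  157.]
222 [ 593. -299.  157.] [ 608. -299.  154.]
223 [ 593. -300.  154.] [ 608. -299.  151.]
224 [ 593. -301.  151.] [ 608. -299.  147.]
225 [ 593. -301.  148.] [ 608. -299.  144.]
226 [ 593. -303.  146.] [ 608. -300.  141.]
227 [ 594. -299.  139.] [ 608. -301.  139.]
228 [ 591. -308.  143.] [ 606. -308.  141.]
229 [ 592. -307.  138.] [ 606. -308.  137.]
230 [ 592. -306.  134.] [ 606. -309.  134.]
231 [ 632. -174.   27.] [ 652. -165.   18.]
232 [ 631. -177.   25.] [ 650. -170.   18.]
233 [ 629. -186.   28.] [ 648. -178.   19.]
234 [ 628. -189.   27.] [ 648. -180.   17.]
235 [ 627. -195.   27.] [ 647. -184.   16.]
```

Call:
jog_arm --motion '[-30,0,-7,0,-3,0,-80,0,-19,0,-6,0,-140,0,-33,0,-10,0,-200,0,-47,0,-14,0,-260,0,-61,0,-18,0,-320,0,-75,0,-22,0,-380,0,-89,0,-26,0,-430,0,-101,0,-28,0,-455,0,-107,0,-28,0,-460,0,-108,0,-28,0,-460,0,-108,0,-28,0,-460,30,-108,0,-28,0,-460,55,-108,0,-28,0,-460,60,-108,0,-28,0,-460,60,-108,0,-28,0]'

```text
time_s: 6.92
position: [0.5904, 0.1856, 0.1066]
tcp_rot: [[0.276, -0.0, 0.961], [-0.961, -0.0, 0.276], [0.0, -1.0, -0.0]]
force: [0.2, 0.6, -1.2]
opening: 0.371
```

Run:
```python
from h import *
snap("3")
to(590.3,187,61.5)
q=cloud("side","3")
c=pix("side",np.array([[.590,.188,.1]]))[0].round().astype(int);print(c)
for v in range(c[1]-12,c[1]+12): print(v,(q[v,c[0]]*1000).round(0),(q[v,c[0]+3]*1000).round(0))
```

```text
t 7.03 pos [591.  186.2 107.6] zang 16.0 tilt y [ 0.002  0.    -1.   ] F [-0.  -0.8 -1.9] open 32.4 j [ 7. 40. 89. -0. 51. -9.]
shift [-1.  46.1 -0.6] turn y None
[328 163]
151 [581. 149. 168.] [659. 495.   4.]
152 [643. 489.   3.] [657. 485.   3.]
153 [641. 476.   4.] [602. 198. 135.]
154 [640. 469.   2.] [602. 198. 131.]
155 [638. 460.   1.] [603. 201. 125.]
156 [635. 446.   3.] [602. 197. 123.]
157 [634. 440.   1.] [647. 431.   4.]
158 [632. 428.   2.] [646. 426.   1.]
159 [630. 416.   2.] [602. 196. 111.]
160 [627. 402.   4.] [603. 202. 103.]
161 [590. 199. 102.] [603. 204.  98.]
162 [590. 197.  98.] [601. 195.  98.]
163 [589. 194.  95.] [600. 190.  96.]
164 [585. 170. 103.] [597. 173. 100.]
165 [585. 171.  98.] [598. 176.  94.]
166 [584. 164.  97.] [597. 175.  91.]
167 [585. 173.  89.] [597. 173.  87.]
168 [585. 172.  85.] [597. 170.  85.]
169 [584. 168.  82.] [  352. -1105.   758.]
170 [584. 168.  78.] [596. 166.  78.]
171 [584. 170.  73.] [617. 278.  13.]
172 [589. 192.  56.] [614. 259.  19.]
173 [587. 187.  55.] [611. 248.  20.]
174 [587. 184.  52.] [610. 241.  19.]
```

View pics/side3c.png

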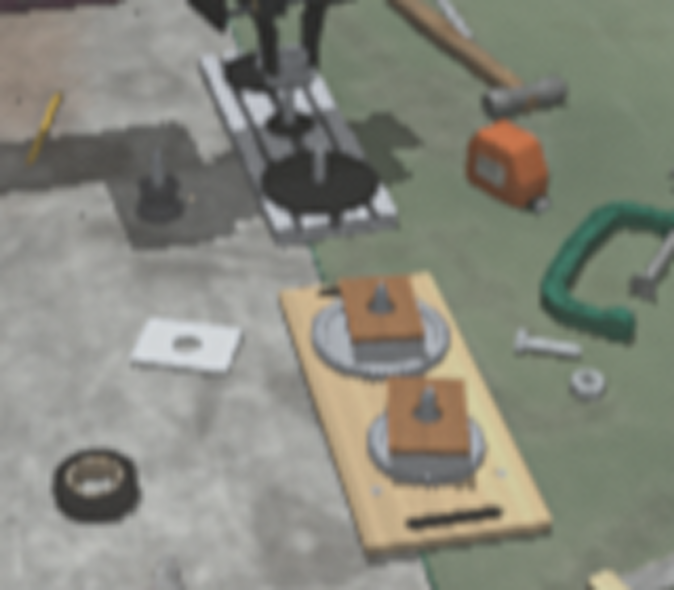

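Call:
jog_arm --motion '[-1,6,-1,0,0,0,-1,14,-1,0,0,0,-1,24,-1,0,0,0,-1,34,-1,0,0,0,-1,40,-1,0,0,0,-1,43,-1,0,0,0,-1,44,-1,0,0,0,-1,44,-1,0,0,0]'

```text
time_s: 8.02
position: [0.589, 0.1874, 0.0627]
tcp_rot: [[0.277, 0.0, 0.961], [-0.961, 0.0, 0.277], [0.0, -1.0, 0.0]]
force: [0.5, 0.3, -2.3]
opening: 0.369
```

Call:
jog_arm --motion '[0,1,0,0,0,0,0,2,0,0,0,0,0,2.5,0,0,0,0,0,3,0,0,0,0,0,3,0,0,0,0]'

```text
time_s: 8.65
position: [0.5889, 0.1874, 0.0606]
tcp_rot: [[0.277, 0.001, 0.961], [-0.961, -0.0, 0.277], [0.0, -1.0, 0.001]]
force: [-2.1, 0.4, 5.5]
opening: 0.372
```

Call:
jog_arm --motion '[0,0,0,0,0,0,0,0,0,0,0,0,0,0,0,0,0,0,0,0,0,0,0,0,0,-10,0,0,0,0,0,-40,0,0,0,0,0,-90,0,0,0,0,0,-90,0,0,0,0]' --gripper 0.75

```text
time_s: 9.65
position: [0.592, 0.1879, 0.1545]
tcp_rot: [[0.277, 0.01, 0.961], [-0.961, 0.001, 0.277], [0.002, -1.0, 0.01]]
force: [0.4, 0.6, 1.0]
opening: 0.751
```

Run:
```python
from h import *
snap("4")
to(600.5,-285.7,150,-12.2)
p=cv2.imread("pics/top4.png"); r=np.zeros(p.shape[:2],np.uint8); r[165:220,310:425]=255
h=cv2.cvtColor(p,cv2.COLOR_BGR2HSV)
m=cv2.inRange(h,(5,130,60),(15,255,255))&r
for w,R,e,A in rect("top",m,.052): print("brown rect",[np.round(q,1) for q in R],round(A))
```

```text
t 9.75 pos [589.  187.4 150.6] zang 16.1 tilt y [ 0.002  0.    -1.   ] F [-0.3  0.4 -0.7] open 64.9 j [ 7. 36. 88. -0. 56. -9.]
shift [ 457.7    0.5 -120. ] turn y 28.3
brown rect [array([ 598.4, -156.8]), array([75.6, 54.2]), np.float64(84.5)] 3689
brown rect [array([ 600.4, -285.9]), array([76.6, 54.2]), np.float64(76.6)] 3759
```

View pics/side4c.png

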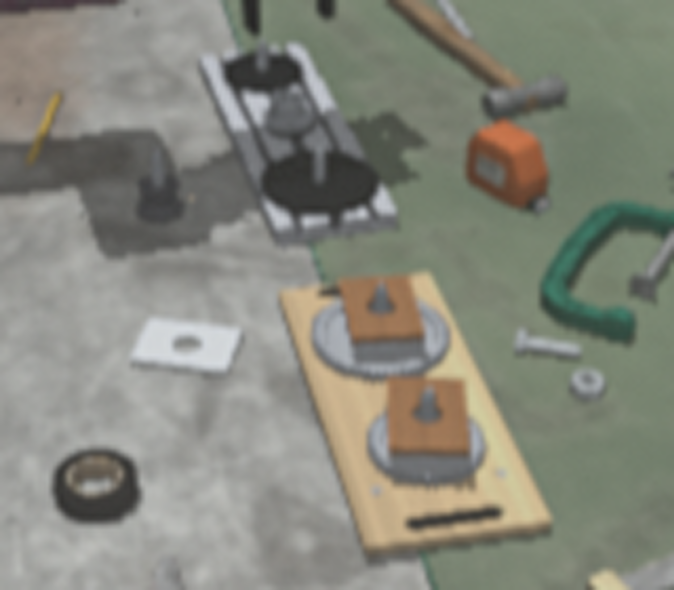

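View pics/top4c.png

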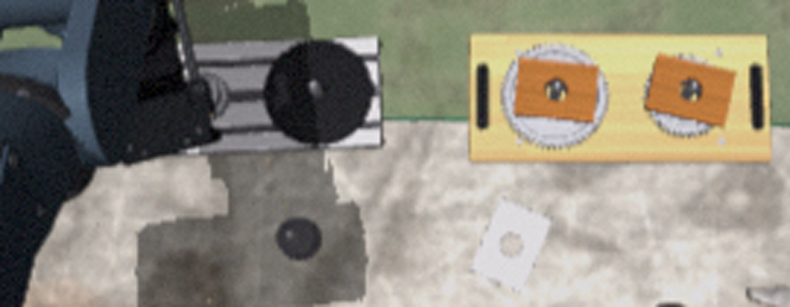

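Call:
jog_arm --motion '[30,0,-8,0,4,0,80,0,-21,0,8,0,140,0,-37,0,12,0,200,0,-52,0,16,0,260,0,-68,0,20,0,320,0,-84,0,24,0,380,0,-100,0,28,0,430,0,-113,0,29,0,455,0,-119,0,29,0,458,0,-120,0,29,0,458,0,-120,0,29,0,458,40,-120,0,29,0,458,40,-120,0,29,0]' --gripper 0.88

```text
time_s: 11.38
position: [0.5982, -0.2818, 0.1067]
tcp_rot: [[-0.221, -0.007, 0.975], [-0.975, 0.005, -0.221], [-0.004, -1.0, -0.008]]
force: [-0.9, -0.1, -0.9]
opening: 0.881
```

Run:
```python
from h import *
to(600.4,-285.9,62,-13)
```

```text
t 11.38 pos [ 598.2 -281.8  106.7] zang -12.8 tilt y [-0.007  0.005 -1.   ] F [-0.9 -0.1 -0.9] open 76.7 j [-35.  43.  82.   0.  56. -22.]
shift [ 3.6 44.7  3.4] turn y 0.2
```

Call:
jog_arm --motion '[0,10,0,0,0,0,0,30,0,0,0,0,0,42,0,0,0,0,0,48,0,0,0,0,0,48,0,0,0,0,0,48,0,0,0,0]'

```text
time_s: 12.12
position: [0.6007, -0.2863, 0.0619]
tcp_rot: [[-0.224, 0.001, 0.975], [-0.975, -0.001, -0.224], [0.0, -1.0, 0.001]]
force: [-0.1, -1.2, -0.5]
opening: 0.882
```

Call:
jog_arm --motion '[0,0,0,0,0,0,0,0,0,0,0,0,0,0,0,0,0,0,0,0,0,0,0,0,0,0,0,0,0,0]' --gripper 0.5

```text
time_s: 12.75
position: [0.6004, -0.286, 0.0618]
tcp_rot: [[-0.223, 0.0, 0.975], [-0.975, -0.0, -0.223], [0.0, -1.0, 0.0]]
force: [-1.1, -1.0, 2.0]
opening: 0.636
```

Call:
jog_arm --motion '[0,-8,0,0,0,0,0,-30,0,0,0,0,0,-60,0,0,0,0,0,-70,0,0,0,0,0,-70,0,0,0,0]'

```text
time_s: 13.38
position: [0.6007, -0.2861, 0.1323]
tcp_rot: [[-0.224, 0.001, 0.975], [-0.975, -0.001, -0.224], [0.001, -1.0, 0.001]]
force: [-0.7, 0.4, -1.0]
opening: 0.635
```

Run:
```python
from h import *
to(453.2,87.7,132,13)
```

```text
t 13.38 pos [ 600.7 -286.1  132.3] zang -12.9 tilt y [ 0.001 -0.001 -1.   ] F [-0.7  0.4 -1. ] open 55.2 j [-35.  41.  81.   0.  58. -22.]
shift [-3.314e+02 -2.000e-01 -2.273e+02] turn y -25.9
```

Call:
jog_arm --motion '[-30,0,-21,0,-3,0,-75,0,-52,0,-7,0,-125,0,-86,0,-11,0,-175,0,-120,0,-15,0,-225,0,-154,0,-19,0,-275,0,-189,0,-23,0,-315,0,-216,0,-26,0,-331,0,-227,0,-26,0,-331,10,-227,0,-26,0,-331,30,-227,0,-26,0,-331,30,-227,0,-26,0,-331,30,-227,0,-26,0]'

```text
time_s: 14.88
position: [0.4534, 0.0866, 0.1012]
tcp_rot: [[0.225, -0.001, 0.974], [-0.974, -0.0, 0.225], [-0.0, -1.0, -0.001]]
force: [-0.9, 0.8, -0.8]
opening: 0.638
```

Run:
```python
from h import *
snap("5")
to(453.2,87.7,46,13)
x0,x1,y0,y1=270,330,165,210
a=cv2.imread("pics/side5.png");b=cv2.resize(a[y0:y1,x0:x1],None,fx=13,fy=13,interpolation=cv2.INTER_CUBIC);cv2.imwrite("pics/z5.png",b)
```

```text
t 14.97 pos [453.6  86.8 101.8] zang 13.0 tilt y [ 0.001 -0.    -1.   ] F [ 0.3 -0.2 -0.8] open 55.6 j [ -3.  32. 112.  -0.  35. -16.]
shift [-0.9 55.8 -0.3] turn y 0.0
```

View pics/z5.png

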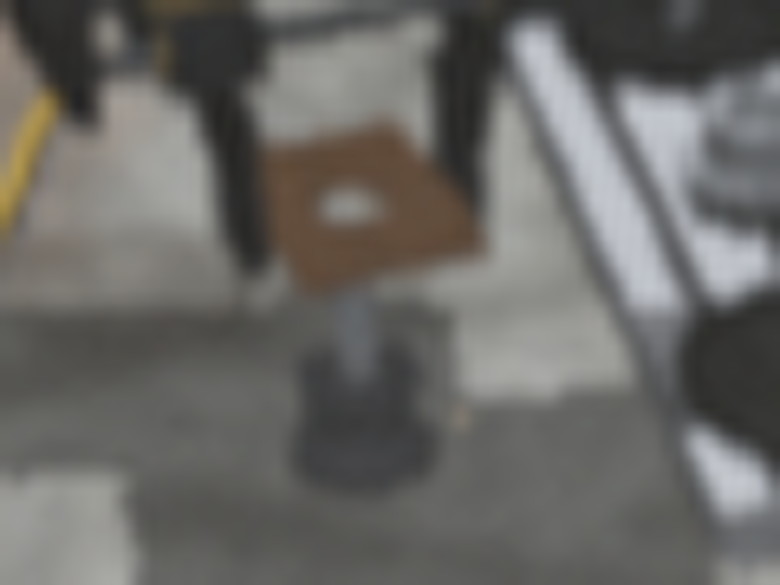

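View pics/top5c.png

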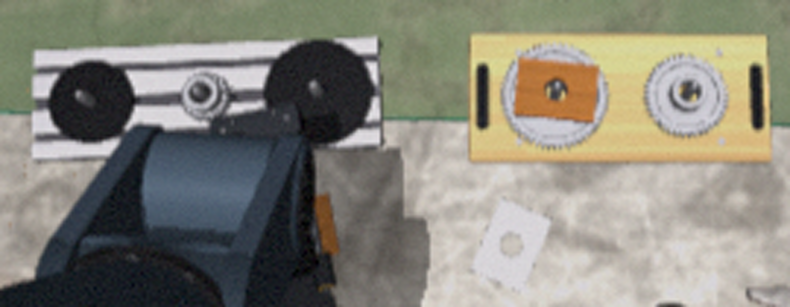

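Run:
```python
from h import *
print(ray("side",[[350/13-.5+270,207/13-.5+165]],.089)*1000)
# foot outline
print((pix("side",np.array([[.4532,.0877,.045],[.4532,.0877,0],[.4532,.0877,.03]]))+.5-[270,165])*13)
q=cloud("side","5")
h=cv2.cvtColor(cv2.imread("pics/side5.png"),cv2.COLOR_BGR2HSV)
m=cv2.inRange(h,(5,100,30),(15,255,255));m[:165]=0;m[190:]=0;m[:,:285]=0;m[:,312:]=0
P=q[m>0]*1000;P=P[P[:,2]>60];c=P.mean(0);u,s,v=np.linalg.svd(P-c);print(len(P),c,v[2],np.percentile(P,[2,98],axis=0))
print(cv2.minAreaRect(P[:,:2].astype(np.float32)))
# post in shot 4
q=cloud("side","4")
for v in (183,185,186,187,188,190,192,194): print(v,(q[v,295:301]*1000).round(0).tolist())
```

```text
[[451.59569378  89.95400693  89.        ]]
[[364.38768959 343.82283274]
 [372.14482383 475.75699103]
 [367.00331978 388.30974733]]
13 [453.51741857  89.56408749  92.5818665 ] [-0.02460139 -0.02323944 -0.99942719] [[434.54072722  53.01218235  89.83892707]
 [479.49401425 115.6891385   94.81157011]]
((450.8187255859375, 85.97236633300781), (47.492759704589844, 61.176692962646484), 13.83802318572998)
183 [[456.0, 225.0, 2.0], [461.0, 231.0, -2.0], [464.0, 223.0, 2.0], [469.0, 231.0, -3.0], [473.0, 225.0, -0.0], [477.0, 228.0, -2.0]]
185 [[455.0, 208.0, 2.0], [459.0, 208.0, 2.0], [453.0, 93.0, 68.0], [467.0, 207.0, 1.0], [471.0, 212.0, -2.0], [475.0, 207.0, 1.0]]
186 [[454.0, 208.0, -2.0], [449.0, 97.0, 62.0], [453.0, 91.0, 65.0], [466.0, 204.0, -1.0], [470.0, 198.0, 2.0], [475.0, 206.0, -3.0]]
187 [[453.0, 200.0, -3.0], [449.0, 90.0, 61.0], [452.0, 90.0, 61.0], [456.0, 92.0, 59.0], [469.0, 196.0, -2.0], [473.0, 195.0, -2.0]]
188 [[452.0, 190.0, -1.0], [448.0, 89.0, 58.0], [452.0, 93.0, 55.0], [456.0, 91.0, 55.0], [468.0, 185.0, -0.0], [472.0, 187.0, -2.0]]
190 [[451.0, 177.0, -3.0], [448.0, 87.0, 50.0], [452.0, 89.0, 49.0], [455.0, 87.0, 49.0], [466.0, 171.0, -1.0], [470.0, 168.0, 0.0]]
192 [[445.0, 108.0, 29.0], [447.0, 90.0, 40.0], [450.0, 81.0, 45.0], [455.0, 89.0, 40.0], [460.0, 106.0, 29.0], [464.0, 102.0, 30.0]]
194 [[443.0, 92.0, 30.0], [447.0, 91.0, 31.0], [451.0, 89.0, 31.0], [454.0, 85.0, 33.0], [458.0, 90.0, 30.0], [462.0, 88.0, 30.0]]
```

Run:
```python
from h import *
for n,b in (("side",(285,310,178,205)),("top",(248,268,230,252))):
    x0,x1,y0,y1=b
    a=cv2.imread(f"pics/{n}0.png")[y0:y1,x0:x1];a=cv2.resize(a,None,fx=20,fy=20,interpolation=cv2.INTER_CUBIC)
    t=np.linspace(0,2*np.pi,60)
    for z,r in ((66,2),(52,5.5),(30,19),(0,21)):
        P=np.c_[453.2+r*np.cos(t),87.7+r*np.sin(t),0*t+z]/1000
        cv2.polylines(a,[((pix(n,P)+.5-[x0,y0])*20).astype(int)],True,(0,0,255),1)
    cv2.imwrite(f"pics/zp{n}.png",a)
a=cv2.imread("pics/zpside.png");b=cv2.imread("pics/zptop.png");h=540
b=np.pad(b,((0,h-b.shape[0]),(0,0),(0,0)))if b.shape[0]<h else b
cv2.imwrite("pics/zpboth.png",cv2.resize(np.hstack([a,b]),None,fx=.85,fy=.85))
```

```text
(no output)
```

View pics/zpboth.png

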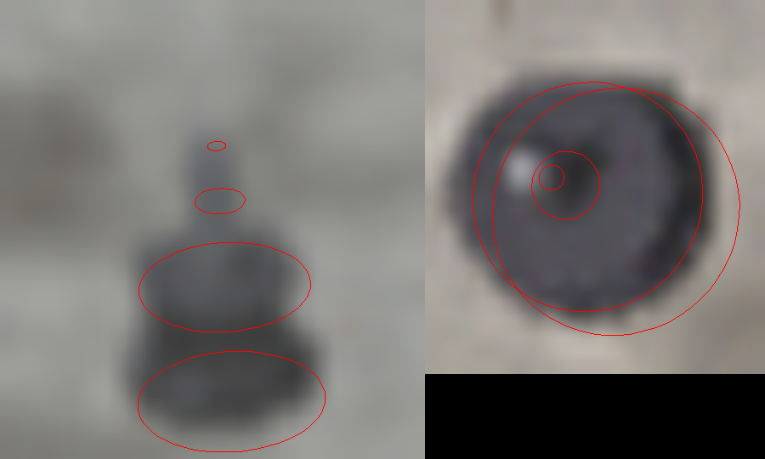

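Call:
jog_arm --motion '[-4,0,0,0,0,0,-4,6,0,0,0,0,-4,14,0,0,0,0,-4,22,0,0,0,0,-4,32,0,0,0,0,-4,42,0,0,0,0,-4,50,0,0,0,0,-4,53,0,0,0,0,-4,53,0,0,0,0]'

```text
time_s: 16.1
position: [0.4521, 0.0913, 0.0483]
tcp_rot: [[0.226, -0.0, 0.974], [-0.974, -0.0, 0.226], [-0.0, -1.0, -0.0]]
force: [0.1, 0.3, 0.2]
opening: 0.633
```

Call:
jog_arm --motion '[0,1,0,0,0,0,0,2,0,0,0,0,0,3,0,0,0,0,0,3,0,0,0,0]'

```text
time_s: 16.6
position: [0.4523, 0.0913, 0.0457]
tcp_rot: [[0.226, 0.0, 0.974], [-0.974, -0.0, 0.226], [0.0, -1.0, 0.0]]
force: [-0.4, 0.7, 1.5]
opening: 0.634
```

Call:
jog_arm --motion '[0,0,0,0,0,0,0,0,0,0,0,0,0,0,0,0,0,0,0,-10,0,0,0,0,0,-40,0,0,0,0,0,-80,0,0,0,0,0,-80,0,0,0,0,0,-80,0,0,0,0]' --gripper 0.85

```text
time_s: 17.6
position: [0.4519, 0.0913, 0.1257]
tcp_rot: [[0.226, 0.0, 0.974], [-0.974, -0.0, 0.226], [0.0, -1.0, 0.0]]
force: [0.5, -0.3, -0.4]
opening: 0.851
```

Run:
```python
from h import *
to(598.4,-156.8,100,-5.3)
```

```text
t 17.6 pos [451.9  91.3 125.7] zang 13.1 tilt y [ 0. -0. -1.] F [ 0.5 -0.3 -0.4] open 74.0 j [ -3.  30. 112.  -0.  39. -16.]
shift [274.9  25.8  86.5] turn y 18.4
```

Call:
jog_arm --motion '[30,0,9,0,2,0,80,0,25,0,6,0,135,0,42,0,10,0,190,0,60,0,14,0,240,0,76,0,18,0,268,0,84,0,18,0,275,10,86,0,18,0,275,25,86,0,18,0,275,25,86,0,18,0,275,25,86,0,18,0]'

```text
time_s: 18.85
position: [0.5974, -0.1556, 0.1001]
tcp_rot: [[-0.084, -0.002, 0.996], [-0.996, 0.001, -0.084], [-0.001, -1.0, -0.002]]
force: [-0.1, 0.7, 0.4]
opening: 0.855
```

Run:
```python
from h import *
snap("6")
to(598.4,-156.8,68,-5.3)
```

```text
t 18.95 pos [ 598.2 -156.3  100.9] zang -4.9 tilt y [ 0. -0. -1.] F [ 0.2  0.1 -0.3] open 74.3 j [-25.  40.  90.   0.  50. -20.]
shift [ 0.5 32.9  0.2] turn y 0.4
```

View pics/side6c.png

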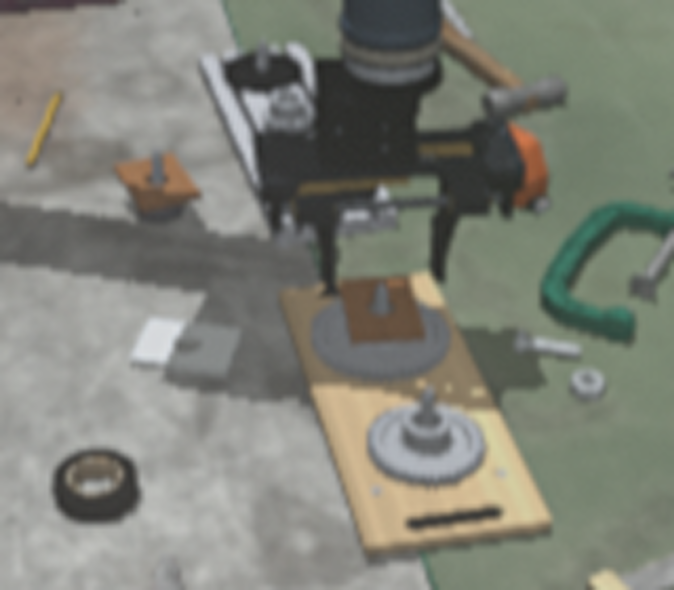

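Plate 1 lies flat on the post at about (157,175); the gripper straddles plate 2. Next I descend and grip it.

Call:
jog_arm --motion '[0,10,0,0,0.4,0,0,24,0,0,0.4,0,0,31,0,0,0.4,0,0,33,0,0,0.4,0,0,33,0,0,0.4,0]'

```text
time_s: 19.58
position: [0.5982, -0.1572, 0.0673]
tcp_rot: [[-0.093, -0.0, 0.996], [-0.996, 0.0, -0.093], [-0.0, -1.0, -0.0]]
force: [0.0, -0.7, -0.2]
opening: 0.849
```

Call:
jog_arm --motion '[0,0,0,0,0,0,0,0,0,0,0,0,0,0,0,0,0,0,0,0,0,0,0,0,0,0,0,0,0,0]' --gripper 0.5

```text
time_s: 20.2
position: [0.5984, -0.1572, 0.0679]
tcp_rot: [[-0.093, 0.0, 0.996], [-0.996, -0.0, -0.093], [0.0, -1.0, 0.0]]
force: [-0.1, -0.6, 2.6]
opening: 0.637
```

Call:
jog_arm --motion '[0,-6,0,0,0,0,0,-22,0,0,0,0,0,-50,0,0,0,0,0,-60,0,0,0,0,0,-60,0,0,0,0]'

```text
time_s: 20.82
position: [0.5988, -0.1573, 0.1288]
tcp_rot: [[-0.093, 0.002, 0.996], [-0.996, -0.001, -0.093], [0.001, -1.0, 0.002]]
force: [0.2, -0.4, -0.5]
opening: 0.637
```

Run:
```python
from h import *
snap("7")
to(452.2,91.3,110,13.1)
```

```text
t 20.93 pos [ 597.7 -156.9  127.1] zang -5.3 tilt y [-0.001  0.    -1.   ] F [ 0.9  0.  -0.2] open 55.3 j [-25.  38.  89.   0.  53. -20.]
shift [-233.6   17.4 -167.9] turn y -18.4
```

View pics/side7c.png

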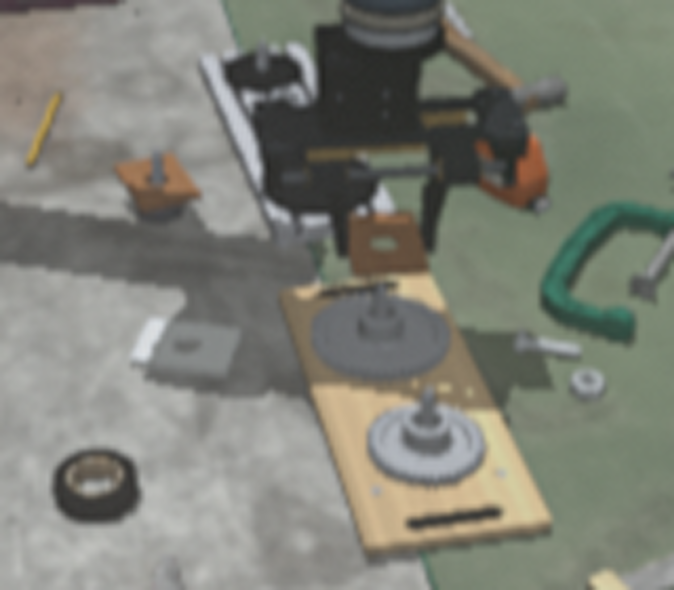

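Call:
jog_arm --motion '[-30,0,-22,0,-3,0,-75,0,-54,0,-7,0,-125,0,-90,0,-11,0,-170,0,-122,0,-15,0,-210,0,-151,0,-18.4,0,-229,0,-165,0,-18.4,0,-233,0,-168,0,-18.4,0,-233,10,-168,0,-18.4,0,-233,17,-168,0,-18.4,0,-233,17,-168,0,-18.4,0]'

```text
time_s: 22.18
position: [0.4526, 0.0896, 0.1096]
tcp_rot: [[0.225, -0.002, 0.974], [-0.974, -0.0, 0.225], [-0.0, -1.0, -0.002]]
force: [-0.5, 0.4, -0.2]
opening: 0.637
```

Run:
```python
from h import *
snap("8",side=(270,330,165,210))
to(452.2,91.3,58,13.1)
```

```text
t 22.27 pos [452.8  89.9 110.2] zang 13.0 tilt y [-0.  0. -1.] F [ 0.5 -0.6 -0.6] open 55.6 j [ -3.  31. 112.  -0.  37. -16.]
shift [-1.5 52.2 -0.3] turn y -0.1
```

View pics/side8c.png

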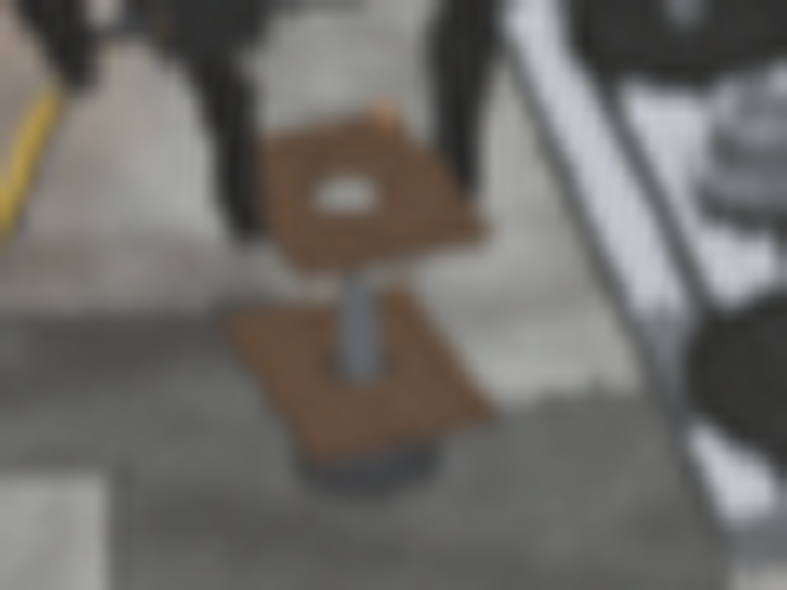

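Call:
jog_arm --motion '[-1.5,6,0,0,0,0,-1.5,14,0,0,0,0,-1.5,22,0,0,0,0,-1.5,32,0,0,0,0,-1.5,41,0,0,0,0,-1.5,47,0,0,0,0,-1.5,49,0,0,0,0,-1.5,49,0,0,0,0]'

```text
time_s: 23.28
position: [0.4522, 0.092, 0.0615]
tcp_rot: [[0.226, -0.0, 0.974], [-0.974, 0.0, 0.226], [-0.0, -1.0, -0.0]]
force: [-0.9, -0.3, -0.2]
opening: 0.638
```

Call:
jog_arm --motion '[0,1,0,0,0,0,0,2,0,0,0,0,0,3,0,0,0,0,0,3,0,0,0,0]'

```text
time_s: 23.78
position: [0.4522, 0.0919, 0.0585]
tcp_rot: [[0.226, -0.0, 0.974], [-0.974, -0.0, 0.226], [0.0, -1.0, -0.0]]
force: [-0.3, 0.2, 0.4]
opening: 0.634
```

Call:
jog_arm --motion '[0,0.7,0,0,0,0,0,0.7,0,0,0,0]'

```text
time_s: 24.02
position: [0.4523, 0.0919, 0.0581]
tcp_rot: [[0.226, 0.0, 0.974], [-0.974, -0.0, 0.226], [0.0, -1.0, 0.0]]
force: [-0.8, -0.2, 3.1]
opening: 0.636
```

Call:
jog_arm --motion '[0,0,0,0,0,0,0,0,0,0,0,0,0,0,0,0,0,0,0,-10,0,0,0,0,0,-40,0,0,0,0,0,-80,0,0,0,0,0,-80,0,0,0,0,0,-80,0,0,0,0]' --gripper 0.8

```text
time_s: 25.02
position: [0.4519, 0.092, 0.138]
tcp_rot: [[0.226, 0.0, 0.974], [-0.974, -0.0, 0.226], [0.0, -1.0, 0.0]]
force: [-0.5, 0.1, -0.5]
opening: 0.799
```

Run:
```python
from h import *
snap("9",side=(270,330,165,210))
to(598.4,-156.8,100,-5.3)
p=cv2.imread("pics/top9.png")
m=np.zeros(p.shape[:2],np.uint8)
# bores/hubs: bright gear mask per stack on yellow (low saturation)
h=cv2.cvtColor(p,cv2.COLOR_BGR2HSV)
r=np.zeros_like(m); r[172:212,320:412]=255
m=cv2.inRange(h,(0,0,40),(180,70,255))&r
m=cv2.morphologyEx(m,cv2.MORPH_CLOSE,cv2.getStructuringElement(cv2.MORPH_ELLIPSE,(5,5)))
m=cv2.morphologyEx(m,cv2.MORPH_OPEN,cv2.getStructuringElement(cv2.MORPH_ELLIPSE,(5,5)))
for w,R,e,A in rect("top",m,.027,300): print("gear",[np.round(q,1) for q in e],round(A))
```

```text
t 25.12 pos [451.4  91.9 137.2] zang 13.1 tilt y [-0.002  0.    -1.   ] F [ 0.8 -0.3 -1.5] open 69.3 j [ -2.  28. 111.  -0.  41. -16.]
shift [275.6  36.8  87. ] turn y 18.4
gear [array([ 605.4, -286.1]), array([80.9, 92.4]), np.float64(88.8)] 5740
gear [array([ 599.1, -153.6]), array([104. , 114.2]), np.float64(5.2)] 9106
```

View pics/side9c.png

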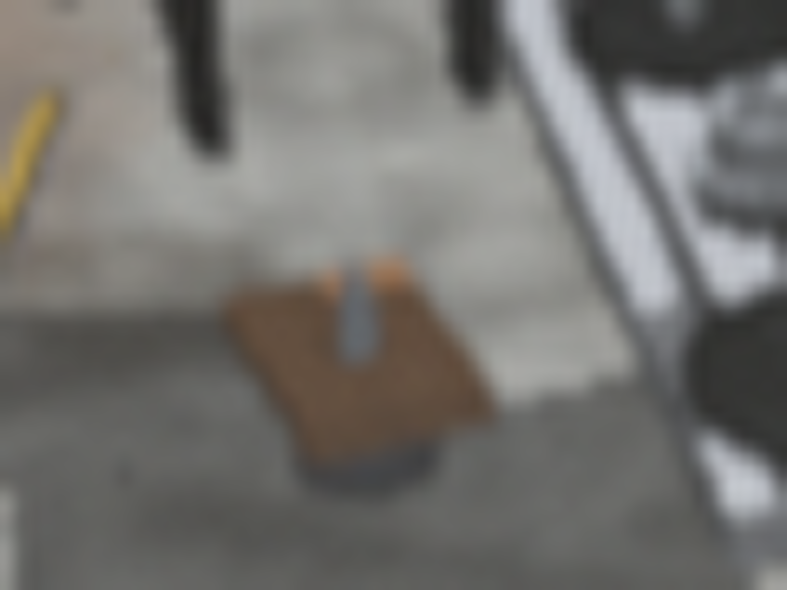

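View pics/top9c.png

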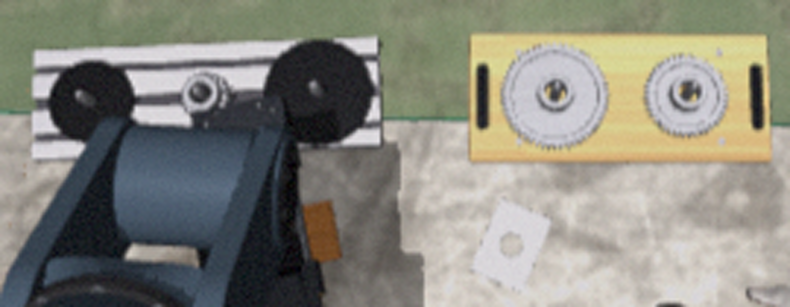

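Run:
```python
from h import *
print(ray("top",[[344,192.65],[388.6,192.3]],.026)*1000)
p=cv2.imread("pics/top9.png");x0,x1,y0,y1=320,412,170,215
a=cv2.resize(p[y0:y1,x0:x1],None,fx=8.5,fy=8.5,interpolation=cv2.INTER_CUBIC)
t=np.linspace(0,2*np.pi,60)
for X,Y,r1 in ((598.4,-156.3,54),(600.5,-285.7,42)):
  for z,r in ((28,r1),(46,17)):
    P=np.c_[X+r*np.cos(t),Y+r*np.sin(t),0*t+z]/1000
    cv2.polylines(a,[((pix("top",P)+.5-[x0,y0])*8.5).astype(int)],True,(0,0,255),1)
cv2.imwrite("pics/z9.png",a)
```

```text
[[ 597.31353813 -156.23053237   26.        ]
 [ 600.53725792 -285.0925504    26.        ]]
```

View pics/z9.png

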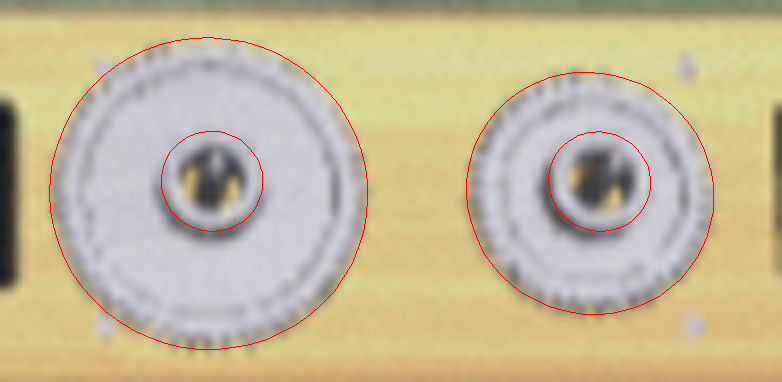

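Call:
jog_arm --motion '[30,0,9,0,2,0,80,0,25,0,6,0,135,0,42,0,10,0,190,0,60,0,14,0,240,0,76,0,18,0,268,0,85,0,18,0,275,10,87,0,18,0,275,37,87,0,18,0,275,37,87,0,18,0,275,37,87,0,18,0]' --gripper 0.7

```text
time_s: 26.38
position: [0.5985, -0.1551, 0.1005]
tcp_rot: [[-0.085, -0.002, 0.996], [-0.996, 0.001, -0.085], [-0.001, -1.0, -0.002]]
force: [0.1, -0.3, 1.1]
opening: 0.697
```

Run:
```python
from h import *
to(598.2,-156,52.5,-5)
```

```text
t 26.38 pos [ 598.5 -155.1  100.5] zang -4.9 tilt y [-0.002  0.001 -1.   ] F [ 0.1 -0.3  1.1] open 60.6 j [-25.  40.  89.   0.  50. -20.]
shift [ 0.9 48.  -0.2] turn y 0.1
```

Call:
jog_arm --motion '[0,12,0,0,0,0,0,30,0,0,0,0,0,42,0,0,0,0,0,48,0,0,0,0,0,48,0,0,0,0,0,48,0,0,0,0]'

```text
time_s: 27.12
position: [0.5995, -0.1564, 0.0531]
tcp_rot: [[-0.086, 0.001, 0.996], [-0.996, -0.0, -0.086], [0.0, -1.0, 0.001]]
force: [0.0, -0.8, -0.2]
opening: 0.701
```

Call:
jog_arm --motion '[0,0,0,0,0,0,0,0,0,0,0,0,0,0,0,0,0,0,0,0,0,0,0,0,0,0,0,0,0,0,0,0,0,0,0,0]' --gripper 0.2

```text
time_s: 27.88
position: [0.5982, -0.1561, 0.0529]
tcp_rot: [[-0.085, -0.002, 0.996], [-0.996, 0.0, -0.085], [-0.0, -1.0, -0.002]]
force: [-3.7, -1.5, 5.7]
opening: 0.383
```

Call:
jog_arm --motion '[0,-4,0,0,0,0,0,-14,0,0,0,0,0,-30,0,0,0,0,0,-50,0,0,0,0,0,-68,0,0,0,0,0,-75,0,0,0,0,0,-75,0,0,0,0,0,-75,0,0,0,0]'

```text
time_s: 28.88
position: [0.5986, -0.156, 0.1272]
tcp_rot: [[-0.086, -0.001, 0.996], [-0.996, 0.001, -0.086], [-0.001, -1.0, -0.002]]
force: [-0.5, -0.7, -5.9]
opening: 0.382
```

Run:
```python
from h import *
snap("10")
to(597,76.5,127,10)
```

```text
t 28.98 pos [ 598.6 -156.   127. ] zang -4.9 tilt y [-0.002  0.001 -1.   ] F [ 0.4  0.3 -5.8] open 33.3 j [-25.  38.  89.   0.  53. -20.]
shift [-2.315e+02  2.000e-01 -2.150e+01] turn y -14.9
```

View pics/side10c.png

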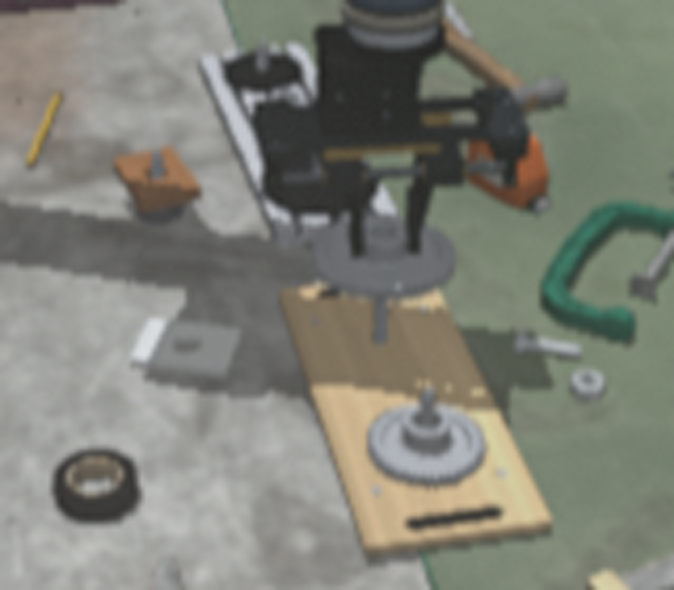

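Run:
```python
from h import *
q=cloud("side","10")*1000
d=np.hypot(q[:,:,0]-598.6,q[:,:,1]+156)
m=(d<50)&(d>22)&(q[:,:,2]>94)&(q[:,:,2]<112)
P=q[m];A=np.c_[P[:,:2]-[598.6,-156],np.ones(len(P))];s=np.linalg.lstsq(A,P[:,2],rcond=None)[0];print(len(P),np.degrees(s[:2]),s[2])
m=(d<62)&(q[:,:,2]>90)&(q[:,:,2]<106);P=q[m];print(np.percentile(P,[1,99],axis=0))
```

```text
280 [0.54885748 0.97574702] 100.8678639664886
[[ 544.93017311 -208.33858991   92.64818105]
 [ 646.84191147 -106.90750816  104.76656931]]
```

Call:
jog_arm --motion '[-20,0,-2,0,-2,0,-55,0,-5,0,-5,0,-95,0,-9,0,-8,0,-135,0,-13,0,-11,0,-175,0,-17,0,-14,0,-205,0,-19,0,-15,0,-225,0,-21,0,-15,0,-231,0,-21,0,-15,0,-231,0,-21,0,-15,0,-231,15,-21,0,-15,0,-231,25,-21,0,-15,0,-231,25,-21,0,-15,0,-231,25,-21,0,-15,0]'

```text
time_s: 30.6
position: [0.5982, 0.0754, 0.1026]
tcp_rot: [[0.175, -0.0, 0.985], [-0.985, 0.0, 0.175], [-0.0, -1.0, -0.0]]
force: [0.8, 0.6, -5.5]
opening: 0.386
```

Run:
```python
from h import *
snap("11",side=(290,380,150,215))
to(597,76.5,60.5,10)
q=cloud("side","11")*1000
d=np.hypot(q[:,:,0]-597,q[:,:,1]-76.5)
m=(d<65)&(q[:,:,2]>64)&(q[:,:,2]<80);P=q[m];print(np.percentile(P,[.5,2,98,99.5],axis=0).round(1))
```

```text
t 30.7 pos [598.5  75.6 103.1] zang 10.1 tilt y [ 0.001 -0.    -1.   ] F [ 0.2 -0.  -6. ] open 33.4 j [ -3.  39.  92.   0.  49. -13.]
shift [-1.2 42.6 -1.3] turn y 0.1
[[543.2  20.6  68.1]
 [546.3  22.7  69.3]
 [644.  114.   79.6]
 [647.7 123.1  79.8]]
```

View pics/side11c.png

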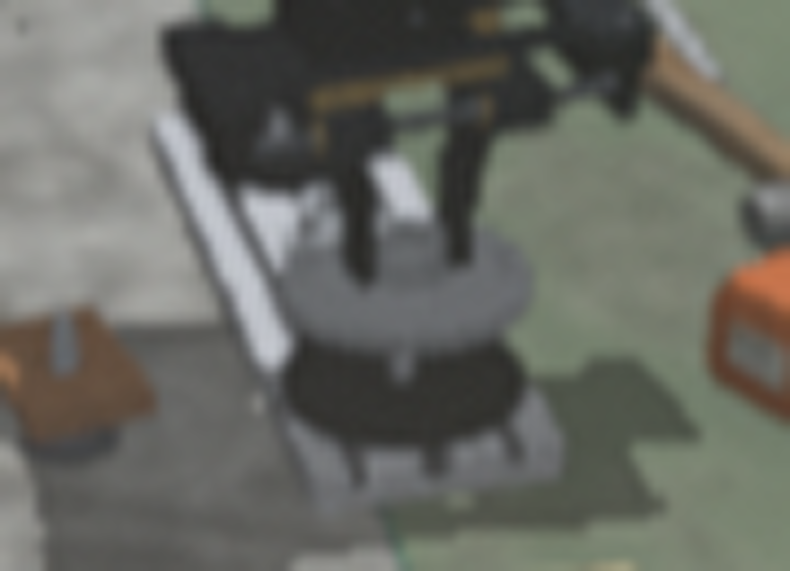

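Call:
jog_arm --motion '[-1,5,-1,0,0,0,-1,12,-1,0,0,0,-1,20,-1,0,0,0,-1,29,-1,0,0,0,-1,36,-1,0,0,0,-1,39,-1,0,0,0,-1,39,-1,0,0,0]'

```text
time_s: 31.58
position: [0.5968, 0.0765, 0.0635]
tcp_rot: [[0.175, -0.0, 0.985], [-0.985, 0.0, 0.175], [-0.0, -1.0, -0.0]]
force: [-0.3, 0.6, -5.0]
opening: 0.382
```

Call:
jog_arm --motion '[0,1,0,0,0,0,0,2,0,0,0,0,0,3,0,0,0,0,0,3,0,0,0,0]'

```text
time_s: 32.08
position: [0.5971, 0.0765, 0.0612]
tcp_rot: [[0.175, 0.0, 0.985], [-0.985, -0.0, 0.175], [0.0, -1.0, 0.0]]
force: [-0.2, 0.1, -3.3]
opening: 0.384
```

Call:
jog_arm --motion '[0,0.7,0,0,0,0,0,0.7,0,0,0,0]'

```text
time_s: 32.33
position: [0.5972, 0.0765, 0.061]
tcp_rot: [[0.175, 0.001, 0.985], [-0.985, -0.0, 0.175], [0.0, -1.0, 0.001]]
force: [-0.8, -0.1, 2.5]
opening: 0.384
```

Call:
jog_arm --motion '[0,0,0,0,0,0,0,0,0,0,0,0,0,0,0,0,0,0,0,0,0,0,0,0,0,-10,0,0,0,0,0,-40,0,0,0,0,0,-70,0,0,0,0,0,-70,0,0,0,0,0,-70,0,0,0,0]' --gripper 0.7

```text
time_s: 33.45
position: [0.5964, 0.0765, 0.1299]
tcp_rot: [[0.175, -0.001, 0.985], [-0.985, 0.0, 0.175], [-0.0, -1.0, -0.001]]
force: [-0.4, -0.2, -0.3]
opening: 0.703
```

Run:
```python
from h import *
to(600.5,-285.2,130,-12)
```

```text
t 33.45 pos [596.4  76.5 129.9] zang 10.1 tilt y [-0.001  0.    -1.   ] F [-0.4 -0.2 -0.3] open 61.2 j [ -3.  37.  91.  -0.  52. -13.]
shift [ 3.569e+02 -1.000e-01 -5.930e+01] turn y 22.1
```

Call:
jog_arm --motion '[30,0,-5,0,3,0,80,0,-13,0,7,0,135,0,-22,0,11,0,190,0,-32,0,15,0,245,0,-41,0,19,0,300,0,-50,0,22,0,340,0,-57,0,22,0,357,0,-59,0,22,0,357,10,-59,0,22,0,357,30,-59,0,22,0,357,30,-59,0,22,0,357,30,-59,0,22,0]'

```text
time_s: 34.95
position: [0.6014, -0.2838, 0.0996]
tcp_rot: [[-0.205, -0.001, 0.979], [-0.979, 0.001, -0.205], [-0.001, -1.0, -0.001]]
force: [0.7, 0.0, 0.9]
opening: 0.701
```

Run:
```python
from h import *
snap("12")
to(600.5,-285.2,53,-12)
```

```text
t 35.05 pos [ 601.8 -284.7  100.5] zang -11.9 tilt y [ 0.001 -0.    -1.   ] F [ 0.4 -0.4  0.1] open 60.9 j [-35.  43.  82.   0.  55. -23.]
shift [ 0.7 47.5 -1.2] turn y 0.1
```

View pics/side12c.png

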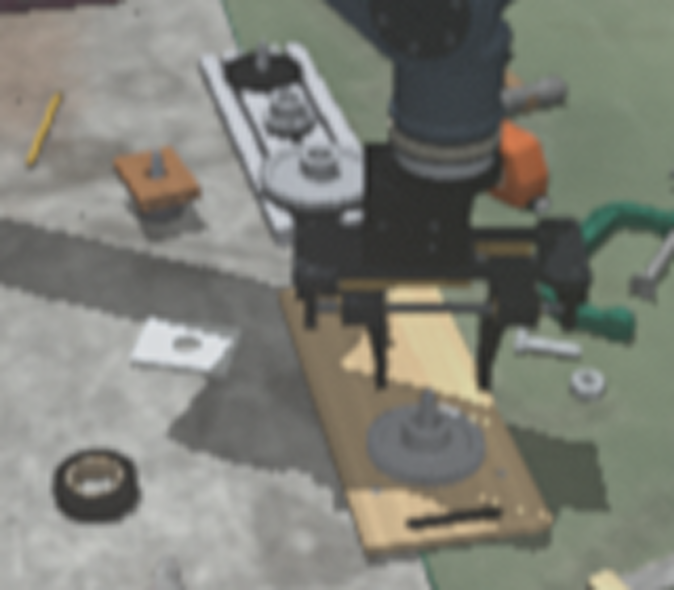

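View pics/top12c.png

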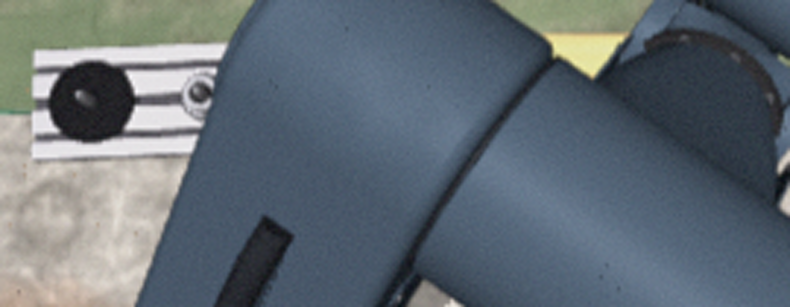

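Large and small gears lie flat on their seats. Now the medium gear.

Call:
jog_arm --motion '[0.5,12,-1,0,0,0,0.5,30,-1,0,0,0,0.5,42,-1,0,0,0,0.5,47,-1,0,0,0,0.5,47,-1,0,0,0,0.5,47,-1,0,0,0]'

```text
time_s: 35.8
position: [0.6006, -0.2858, 0.0535]
tcp_rot: [[-0.207, 0.001, 0.978], [-0.978, -0.001, -0.207], [0.0, -1.0, 0.001]]
force: [-0.7, -0.1, -0.2]
opening: 0.697
```

Call:
jog_arm --motion '[0,0,0,0,0,0,0,0,0,0,0,0,0,0,0,0,0,0,0,0,0,0,0,0,0,0,0,0,0,0,0,0,0,0,0,0]' --gripper 0.2

```text
time_s: 36.55
position: [0.6001, -0.2856, 0.0533]
tcp_rot: [[-0.207, -0.0, 0.978], [-0.978, 0.0, -0.207], [-0.0, -1.0, -0.0]]
force: [-0.6, -0.6, 2.5]
opening: 0.372
```

Call:
jog_arm --motion '[0,-4,0,0,0,0,0,-14,0,0,0,0,0,-30,0,0,0,0,0,-50,0,0,0,0,0,-70,0,0,0,0,0,-85,0,0,0,0,0,-85,0,0,0,0,0,-85,0,0,0,0]'

```text
time_s: 37.55
position: [0.5998, -0.2853, 0.1378]
tcp_rot: [[-0.207, -0.001, 0.978], [-0.978, 0.001, -0.207], [-0.0, -1.0, -0.001]]
force: [-0.0, -1.1, -4.5]
opening: 0.378
```

Run:
```python
from h import *
snap("13")
to(583.5,299,138,20)
q=cloud("side","13")*1000
d=np.hypot(q[:,:,0]-600.5,q[:,:,1]+285)
m=(d<38)&(d>22)&(q[:,:,2]>104)&(q[:,:,2]<122)
P=q[m];A=np.c_[P[:,:2]-[600.5,-285],np.ones(len(P))];s=np.linalg.lstsq(A,P[:,2],rcond=None)[0];print(len(P),np.degrees(s[:2]),s[2])
m=(d<50)&(q[:,:,2]>95)&(q[:,:,2]<117);P=q[m];print(np.percentile(P,[1,99],axis=0))
```

```text
t 37.65 pos [ 599.5 -285.2  137.1] zang -11.9 tilt y [-0.002  0.001 -1.   ] F [ 0.  -0.4 -3.5] open 32.6 j [-35.  40.  81.  -0.  59. -23.]
shift [-5.682e+02 -1.000e-01 -1.364e+02] turn y -31.9
147 [0.69592291 1.78088123] 111.88499332313475
[[ 557.43576795 -326.52482806  101.70725533]
 [ 637.7373276  -253.20394593  115.96945317]]
```

View pics/side13c.png

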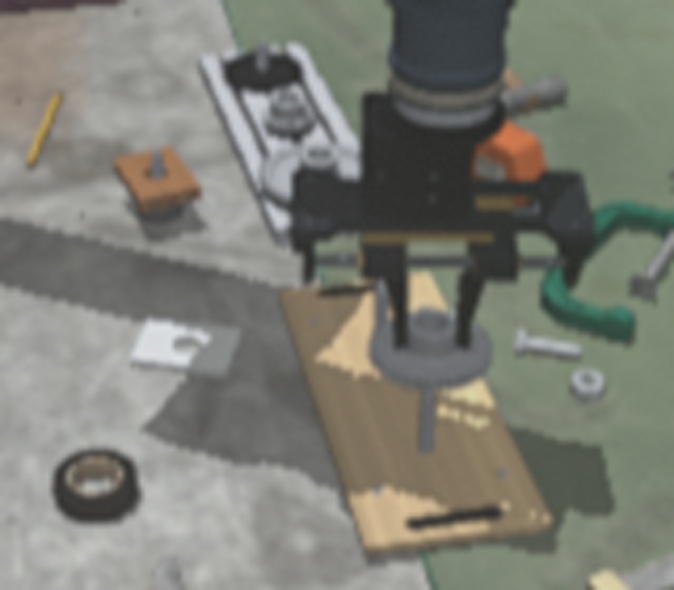

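Call:
jog_arm --motion '[-20,0,-5,0,-2,0,-60,0,-14,0,-5,0,-110,0,-26,0,-8,0,-165,0,-40,0,-11,0,-220,0,-53,0,-14,0,-275,0,-66,0,-17,0,-330,0,-79,0,-20,0,-385,0,-92,0,-23,0,-440,0,-106,0,-26,0,-490,0,-118,0,-29,0,-530,0,-127,0,-32,0,-556,0,-133,0,-32,0,-568,0,-136,0,-32,0,-568,0,-136,0,-32,0,-568,15,-136,0,-32,0,-568,33,-136,0,-32,0,-568,33,-136,0,-32,0,-568,33,-136,0,-32,0]'

```text
time_s: 39.9
position: [0.5846, 0.2977, 0.1046]
tcp_rot: [[0.343, -0.001, 0.939], [-0.939, -0.0, 0.343], [-0.0, -1.0, -0.001]]
force: [-0.4, -0.6, -3.6]
opening: 0.373
```

Run:
```python
from h import *
snap("14",side=(290,350,140,190))
to(583.5,299,61.3,20)
q=cloud("side","14")*1000
d=np.hypot(q[:,:,0]-583.5,q[:,:,1]-299)
m=(d<52)&(q[:,:,2]>65)&(q[:,:,2]<82);P=q[m];print(np.percentile(P,[1,99],axis=0).round(1))
```

```text
t 40.0 pos [585.  298.2 105.5] zang 20.1 tilt y [ 0.001  0.    -1.   ] F [-0.7 -0.3 -3.6] open 33.2 j [17. 42. 83.  0. 54. -3.]
shift [-1.3 44.2 -1.2] turn y 0.1
[[543.2 255.4  69.6]
 [621.4 320.4  81.5]]
```

View pics/side14c.png

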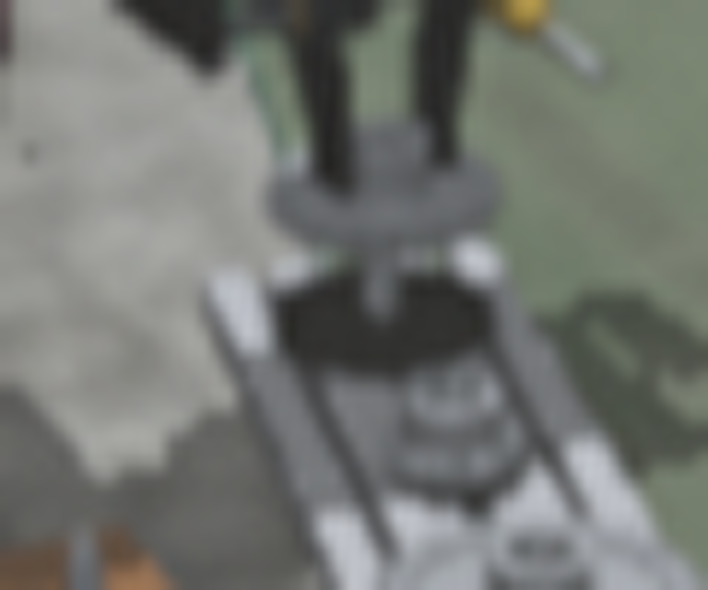

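Call:
jog_arm --motion '[-1,5,-2,0,0,0,-1,12,-2,0,0,0,-1,20,-2,0,0,0,-1,29,-2,0,0,0,-1,37,-2,0,0,0,-1,41,-2,0,0,0,-1,41,-2,0,0,0]'

```text
time_s: 40.88
position: [0.582, 0.2984, 0.0636]
tcp_rot: [[0.343, -0.001, 0.939], [-0.939, -0.0, 0.343], [-0.0, -1.0, -0.001]]
force: [-0.1, 0.1, -3.7]
opening: 0.376
```

Call:
jog_arm --motion '[0,1,0,0,0,0,0,2,0,0,0,0,0,3,0,0,0,0,0,3,0,0,0,0]'

```text
time_s: 41.38
position: [0.5824, 0.2986, 0.0614]
tcp_rot: [[0.343, 0.0, 0.939], [-0.939, 0.0, 0.343], [0.0, -1.0, 0.0]]
force: [-0.8, 0.3, -2.5]
opening: 0.377
```

Call:
jog_arm --motion '[0,0.7,0,0,0,0,0,0.7,0,0,0,0]'

```text
time_s: 41.62
position: [0.5824, 0.2986, 0.0613]
tcp_rot: [[0.343, 0.001, 0.939], [-0.939, 0.0, 0.343], [0.0, -1.0, 0.001]]
force: [-1.2, -1.4, 4.7]
opening: 0.375
```

Call:
jog_arm --motion '[0,0,0,0,0,0,0,0,0,0,0,0,0,0,0,0,0,0,0,0,0,0,0,0,0,-10,0,0,0,0,0,-40,0,0,0,0,0,-100,0,0,0,0,0,-160,0,0,0,0,0,-200,0,0,0,0,0,-200,0,0,0,0]' --gripper 0.7

```text
time_s: 42.88
position: [0.5845, 0.2994, 0.266]
tcp_rot: [[0.344, 0.01, 0.939], [-0.939, 0.003, 0.344], [0.0, -1.0, 0.011]]
force: [0.1, 0.3, -0.9]
opening: 0.697
```

Call:
jog_arm --motion '[60,0,22,0,0,0,120,0,44,0,4,0,180,0,66,0,8,0,240,0,88,0,12,0,300,0,110,0,16,0,360,0,130,0,20,0,410,0,150,0,24,0,460,0,168,0,28,0,510,0,186,0,32,0,550,0,200,0,32,0,550,0,200,0,32,0,550,0,200,0,32,0]'

```text
time_s: 44.38
position: [0.9319, -0.1435, 0.256]
tcp_rot: [[-0.205, 0.026, 0.978], [-0.979, -0.003, -0.205], [-0.002, -1.0, 0.027]]
force: [-0.8, 0.8, 0.5]
opening: 0.699
```

Run:
```python
from h import *
snap("15",side=(270,370,150,230),top=(155,300,160,265))
to(0,0,0)
for n in("side","top"):
  q=cloud(n,"15")*1000
  for nm,X,Y,r0,r1,z0,z1 in (("S",590,187.5,0,19,45,70),("L",597,76.5,24,46,30,45),("M",582.5,298.6,22,36,30,45),("plates",452,92,10,26,25,60)):
    d=np.hypot(q[:,:,0]-X,q[:,:,1]-Y);m=(d<r1)&(d>r0)&(q[:,:,2]>z0)&(q[:,:,2]<z1);P=q[m]
    if len(P)>5:
      s=np.linalg.lstsq(np.c_[P[:,:2]-[X,Y],np.ones(len(P))],P[:,2],rcond=None)[0];print(n,nm,len(P),"tilt deg",np.degrees(s[:2]).round(1),"z",s[2].round(1),np.median(P[:,2]).round(1))
```

```text
t 44.48 pos [ 932.1 -142.4  256.4] zang -11.7 tilt y [ 0.027 -0.004 -1.   ] F [-0.   0.6  0.8] open 60.5 j [-16.  62.  12.   0. 104.  -4.]
shift [  50.7  230.9 -948.1] turn y None
side S 33 tilt deg [0.9 2.5] z 52.4 53.2
side L 140 tilt deg [0.7 0.3] z 34.4 34.5
side M 49 tilt deg [0.6 0.3] z 35.0 35.3
side plates 65 tilt deg [-0.4 -2. ] z 42.2 42.2
top L 309 tilt deg [-1.4  0.7] z 33.6 34.1
top plates 236 tilt deg [-0.8 -0.2] z 41.4 41.6
```

View pics/side15c.png

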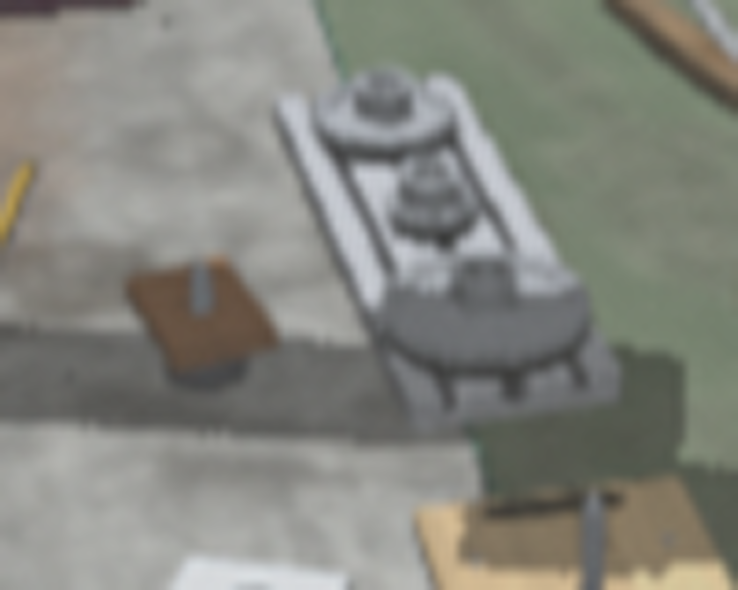

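View pics/top15c.png

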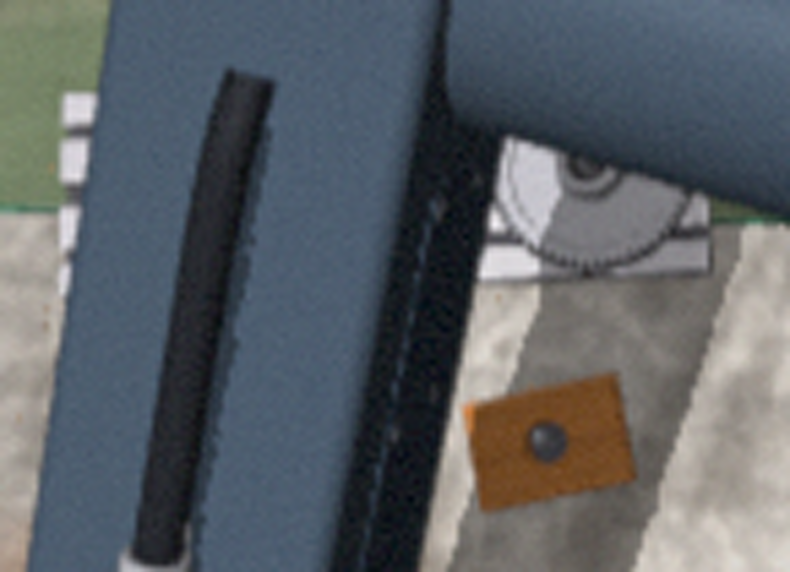

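Call:
jog_arm --motion '[20,0,-30,0,0,0,60,0,-80,0,0,0,100,0,-130,0,0,0,140,0,-180,0,0,0,180,0,-230,0,0,0,200,0,-280,0,0,0,200,0,-300,0,0,0,200,0,-300,0,0,0,200,0,-300,0,0,0]'

```text
time_s: 45.6
position: [0.5988, -0.2786, 0.2475]
tcp_rot: [[-0.205, 0.026, 0.978], [-0.979, -0.006, -0.205], [0.0, -1.0, 0.027]]
force: [0.3, -0.4, -0.0]
opening: 0.697
```

Run:
```python
from h import *
snap("16",side=(270,370,150,230))
to(0,0,0); print(bot.read_state()["joint_positions"])
```

```text
t 45.7 pos [ 598.5 -278.5  246.4] zang -11.8 tilt y [ 0.024 -0.005 -1.   ] F [ 0.2 -0.1  0.7] open 60.9 j [-35.  32.  78.   1.  69. -23.]
shift [-150.   230.4 -648.7] turn y None
[-34.88714082  32.35238941  77.63485049   0.61735856  68.71168113
 -23.29078913]
```

View pics/top16c.png

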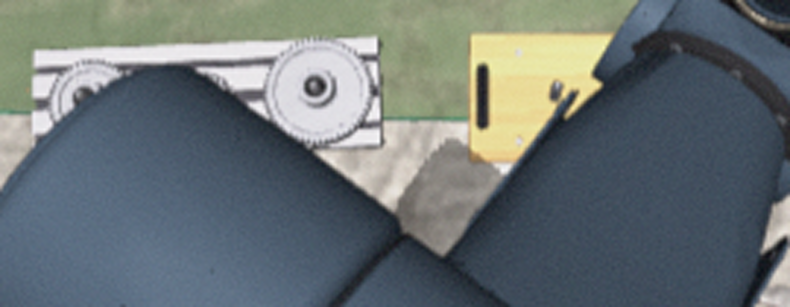

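View pics/side16c.png

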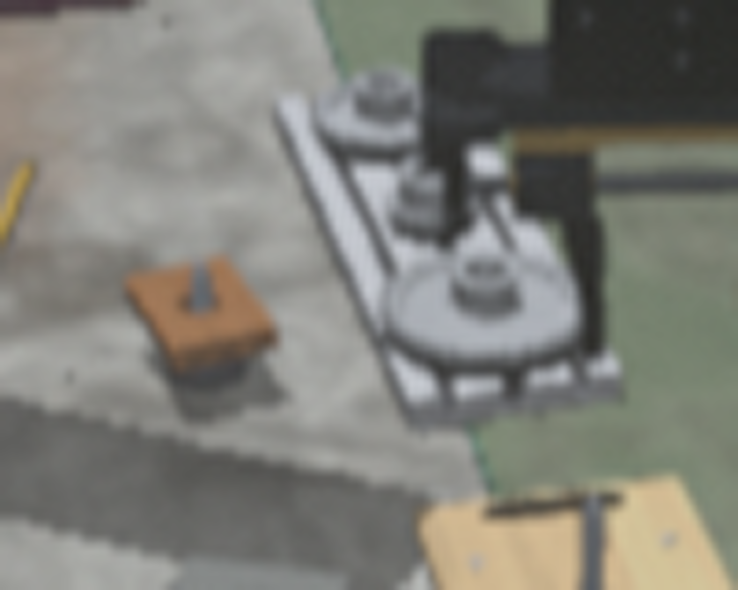

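All three gears lie flat on their own seats with the post tips showing in the bores, and both plates are on the flanged post. The gripper is clear of everything.

```bash
python3 -c "
from rig import bot
print(bot.hand_in())"
```

```text
the job is handed in; nothing more can be done
None
```

I placed all three gears hub up on the seats of their own diameter and piled both spacer plates on the flanged post, plate_1 below plate_2. I handed the job in at about 46 s, with the gripper open and well clear of everything.

- **Gears:** Depth readings put the top faces of the large and medium discs at about 34–35 mm (36 mm expected) and the small hub's top at about 53 mm (54 mm expected).
- **Plates:** The top of the pile read about 42 mm, as expected.
- **Tilt:** Fitted tilts were within about 1.5° for the large and medium gears. The side camera gave about 2.5° for the small gear and 2° for the plates. I put that down to depth noise because the heights match and the pictures show them flat.
- **Forces:** At the end of each move the reading never passed about 7 N. I did not see the force during the moves.
- **Wrong move when clearing the arm:** I gave one shift the wrong sign after the last placement, and the arm stretched out to x = 0.93 m. Joint 3 came close to its lower limit of 12.49°; I only saw it as a rounded 12°, so I cannot rule out that it touched or passed it. Nothing was touched, and I brought it back before handing in.
- **Not seen from above:** In the last top pictures the arm hid the small gear, most of the medium gear and, in the final one, the plate pile. For those I relied on the side camera, plus an earlier top view of the small gear and the plates.

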